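Close and lock a hollow-shell chocolate mould

ROBOT

A 6-joint arm with a two-finger parallel gripper is mounted at the origin on the work surface. World frame = base frame: x ahead of the robot, y to its left, z up, the work surface at z = 0. Lengths are in mm, angles in rad, forces in N, time in s.
With the tool pointing down it reaches from about 275 to 750 mm from the base axis. Payload 10.2 kg.
Tool frame: the origin (TCP) lies on the front face of the gripper's body, between the roots of the fingers; the fingertips stand 73 mm ahead of it and the grasp point (between the pads) lies 54 mm ahead of it; z points along the fingers, y is the line along which they close (so a half turn about z gives the same grasp; the last joint's range is limited). The gripper opens to 85 mm and grips with 20 to 120 N. Pads are 22 mm wide; open, the fingers measure 114 mm over their backs; the gripper's body (76 mm by 85 mm) begins 54 mm behind the grasp point. The pads swing forward as they close: fully open they stand 13 mm farther back than shut.
Start: joints at [-1.536, 0.313, 1.498, -0, 1.331, -0.223], TCP at [133.837, -507.661, 303.894] pointing down, gripper open.
Joint ranges: [-2.94, 2.94], [-0.97, 2.17], [0.19, 2.56], [-1.23, 4.37], [0.02, 3.11], [-2.88, 2.88]. Speed limits (rad/s): [2.39, 2.39, 3.01, 3.14, 3.14, 3.14].

INTERFACE

Orientations are given as a unit quaternion [w, x, y, z].
In Python, from rig import * gives the robot as it stands.
- The arm moves only by the tool step_arm, never from a script. Its argument "plan" is a list of rows, each an object with "offset": the shift along the tool's x, y, z in cm, a list of three; "rot": the turn, a rotation vector about the tool's x, y, z in degrees, a list of three; "gripper": the finger opening in cm, from 0 to 8.54. In form: [{"offset": [x, y, z], "rot": [wx, wy, wz], "gripper": gripper}, ...]. A call has 1 to 12 rows; each row is the pose to reach, as a shift and turn from the pose commanded when the call began, along the tool's axes at that moment; what a row does not reach only later rows make up. A row lasts 1/10 s, in which the tool goes at most 50 mm and 8.59 degrees, less where a joint would pass 70% of its speed; a pose out of reach is approached as far as the arm can. A call with a gripper value outside its range is refused whole. The fingers move at their own pace and stop on an object; "squeeze" is the grip in N (left out, the last holds). Time passes only in rows, so rows that repeat a pose let the fingers close. It gives the time, the measured TCP pose, the force, the opening and the grip force at its end, in the units of the state.
- sense(): the state, without advancing time (a new reading comes with each control period).
- capture(name): name is "scene" or "top"; returns a dict with "color" (420x560x3 uint8, red, green, blue), "depth" (420x560 float32, mm along the optical axis (not along the pixel's ray), 0 where there is no reading), "vertical_fov" (degrees; the focal length in pixels is half the picture's height over the tangent of half this angle, whatever the lens; pixels are square), "cx", "cy" (the principal point, pixels), "k1" (the pictures are not rectified: a ray, as slopes to the right and down, at radius r is drawn at 1 + k1 r^2 times it, then the intrinsics apply), "rvec" (rotation vector, rad) and "tvec" (3), from world to camera coordinates, as OpenCV has them. Camera axes: x right, y down, z forward; pixel columns grow to the right and rows downward; lengths in mm; the calibration is good to about 2 mm. A picture is of the moment at which its call begins.
- finish_job(): hands the job in; it is judged then, once.
The state is a dict: "time_s": time; "joints": joint angles; "dq": joint speeds; "tau": joint torques, N m; "eef_pos": TCP position; "ee_rot": TCP orientation; "force": force on the tool from outside, world axes, zero at the start; "wrist_torque": the same for the moment, N m; "grip_width": opening from 0.0 (shut) to 1.0 (fully open); "grip_force": force on a finger pad.
Only numpy, scipy, OpenCV 4.12 (cv2) and the standard library are available. Lean on these libraries where they do the work, as an engineer would, in place of code of your own. Each camera call takes 0.05 s, during which the arm holds its last target. There are 200 camera calls.

TASK

Close the shell mould: lay the scraper that was left on its lower half flat on the bench, bring the upper half over and lower it level and gently onto the two locating pins until it lies fully down, then swing both end latches right in over it so that it is locked. Swing a latch out first where it would be in the way, keep the upper half level all the way, and leave the other things on the bench where they are.

Things in the scene. Friction and masses are not known exactly. Their poses are not given: they have to be found in the camera images.
- carrier: Lower half of the mould in its carrier, fixed on the bench. Aluminium foot plate 150 (x) x 340 (y) x 8 mm, on it a milky white block 139 x 284 mm with six scallop cavities; its flat top face is 24 mm above the bench. Origin: centre of the underside, on the bench; z up, long side along y. Pins on the face at (30, +-125) mm, a swing latch at each short end with its vertical pivot at (-30, +-158) mm.
- pin_a (a point): tip of the steel locating pin at the carrier's +y end, at (30, 125) mm in the carrier's frame, 50 mm above the bench; 10 mm thick, standing 26 mm over the face, the last 12 mm tapering to a pointed nose
- pin_b (a point): tip of the locating pin at the carrier's -y end, at (30, -125) mm, as pin_a
- latch_a (a joint): angle of the swing latch at the +y end (pivot at (-30, 158) mm): 0 = closed, at its stop, bar pointing in (-y) over the mould; grows as the bar swings out to the carrier's -x side (points to -x at 1.57; stop at 2.0). Clear of the upper half beyond 1.4. Bar 14 mm wide, 34 mm long from the pivot, 31.5 to 37.5 mm above the bench. Stays where it is left; about 2 N at the knob turns it.
- latch_a_knob (a point): top of the upright black knob on latch_a, 12 mm thick, 24.5 mm tall, from 37.5 to 62 mm above the bench, 26 mm from the pivot
- latch_b (a joint): the mirror image at the -y end (pivot at (-30, -158) mm): 0 = closed, at its stop, bar pointing in (+y); grows as the bar swings out to the carrier's -x side, stop at 2.0; otherwise as latch_a
- latch_b_knob (a point): top of the knob on latch_b, as on latch_a
- cover: Upper half of the mould, loose on the bench, handle up, about 0.45 kg: white flange plate 135 (x) x 280 (y) x 5 mm, six scallop domes 16 mm high in two rows along y (x = +-32, y = 0, +-68 mm), bar handle. Origin: centre of the underside; z up. Goes on one way round only, axes parallel to the carrier's; seated, its origin is 24 mm straight above the carrier's and the latches pass 2.5 mm over it.
- cover_handle (a point): centre of the upper half's bar handle: bar 12 mm wide (x), 110 mm long (y), 14 mm tall, its centre 50 mm above the flange's underside, on two posts at y = +-45 mm, free underneath, over the balance point
- hole_a (a point): centre of the round pin hole (12.5 mm) at (30, 125) mm in the upper half's frame, at the flange's underside; goes over pin_a
- hole_b (a point): centre of the pin slot (12.5 mm in x, 16.5 mm in y) at (30, -125) mm, at the flange's underside; goes over pin_b
- scraper: Dough scraper, loose, lying flat on the lower half: steel blade 50 (x) x 100 (y) x 3 mm with a dark wooden handle along its +x edge; 64 x 100 mm over all, 0.13 kg. Origin: centre of the outline, at the underside; z up when it lies with the handle's flat side and blade down.
- scraper_handle (a point): centre of the scraper's handle, 23 mm from the origin along x: 18 mm wide (x), 100 mm long (y), 24 mm tall
- tart_ring: bystander: small steel tart ring, 60 mm across, 20 mm high, open; origin at the centre of its underside
- jar: bystander: amber glass jar, 54 mm across, 75 mm high; origin at the centre of its underside
- bowl: bystander: steel bowl, 120 mm across, 60 mm high; origin at the centre of its underside
- bottle: bystander: white bottle, 56 mm across, 170 mm high; origin at the centre of its underside
- palette_knife: bystander: broad palette knife, 280 mm long along its x (blade to +x, 65 mm wide), 20 mm high; origin at its middle, underside
- ring_big: bystander: large steel tart ring, 90 mm across, 30 mm high, open; origin at the centre of its underside
- cup: bystander: steel cup, 72 mm across, 85 mm high; origin at the centre of its underside
There are look-alikes about, which are no part of the job. Leave any blue or green look-alike of the scraper alone.

How it is judged:
By the outcome, as a careful person would: the job done as asked, in the order asked, and still so for the second after the job is handed in, with the robot touching nothing.
It also fails if it takes over 72 s, if anything falls off the work surface, if the arm or the gripper's body presses on something with over 40 N, if the wrist force passes 120 N, or if a joint passes its speed limit or range.

## Working session

There is one attempt and no reset: what is moved stays moved. The work goes in short steps, Python scripts to look and compute and a tool call to move; the robot and the scene stay as the last step left them, time stands still between calls to the robot, and variables do not carry over. Pictures are saved under pics/ and viewed, at most 10 in all, crops included, and the job is handed in when it is done.

Besides the shell and the picture viewer there is one more tool, called after "Call:" as name([rows], argument=value, ...), one row to a line, values as JSON. step_arm: Moves the arm, as the interface text tells. Its arguments: {"type":"object","properties":{"plan":{"type":"array"},"squeeze":{"type":"number"}},"required":["plan"]}

```bash
mkdir -p pics; ls
cat > h.py <<'E'
from rig import *
import numpy as np, cv2
from scipy.spatial.transform import Rotation as R
def K(c):
    f=210/np.tan(np.radians(c["vertical_fov"])/2); return f
def ray(c,u,v):
    f=K(c); d=np.array([(u-c["cx"])/f,(v-c["cy"])/f]); s=d.copy()
    for _ in range(20): s=d/(1+c["k1"]*(s@s))
    Rm=cv2.Rodrigues(np.array(c["rvec"],float))[0]; t=np.array(c["tvec"],float).ravel()
    return -Rm.T@t, Rm.T@np.array([s[0],s[1],1.])
def onz(c,u,v,z):
    o,d=ray(c,u,v); return o+d*(z-o[2])/d[2]
def cloud(c):
    f=K(c); v,u=np.mgrid[:420,:560]; d=np.dstack([(u-c["cx"])/f,(v-c["cy"])/f]); s=d.copy()
    for _ in range(20): s=d/(1+c["k1"]*(s**2).sum(2,keepdims=True))
    Rm=cv2.Rodrigues(np.array(c["rvec"],float))[0]; t=np.array(c["tvec"],float).ravel()
    P=np.dstack([s,np.ones((420,560))])*c["depth"][...,None]
    return (P-t)@Rm
E
python3 - <<'E'
from h import *
import pickle
for n in ("scene","top"):
    c=capture(n); pickle.dump(c,open(n+".pkl","wb"))
    cv2.imwrite(f"pics/{n}0.png",cv2.resize(c["color"][...,::-1],(800,600),interpolation=cv2.INTER_CUBIC))
    print(n,c["vertical_fov"],c["cx"],c["cy"],c["k1"],ray(c,280,210))
print(sense())
E
```

```text
pics
scene 51.46004263464814 280.15194893940804 211.1458139393721 -0.07146094126112705 (array([1339.70273668,  394.45505051, 1041.67177283]), array([-0.5986617 , -0.30447812, -0.74088074]))
top 46.04655477571925 281.367705691153 210.00588588187708 -0.16605476225122118 (array([ 400.86865438,  -16.99943312, 1761.22136238]), array([ 0.10241521,  0.00408152, -0.99473722]))
{'time_s': 0.1, 'joints': array([-1.53640128e+00,  3.13364039e-01,  1.49831849e+00, -1.30272015e-05,
        1.33098825e+00, -2.23369453e-01]), 'dq': array([ 1.26037997e-03,  4.83572499e-04, -2.72472237e-03, -7.94758779e-04,
       -2.14444993e-04,  6.44883426e-05]), 'tau': array([ 5.24308169e-03, -4.12892783e+01, -2.60143322e+01, -7.24449774e-05,
        2.99991982e-03,  1.48962528e-05]), 'eef_pos': array([ 133.82942084, -507.51560004,  303.4236595 ]), 'ee_rot': array([-5.37252548e-04,  9.91705830e-01,  1.28527260e-01,  4.45603866e-05]), 'force': array([0.35911769, 1.08054392, 0.23241113]), 'wrist_torque': array([-0.03592476,  0.01864996,  0.04467929]), 'grip_force': 0.0, 'grip_width': 1.000216610758794}
```

View pics/top0.png

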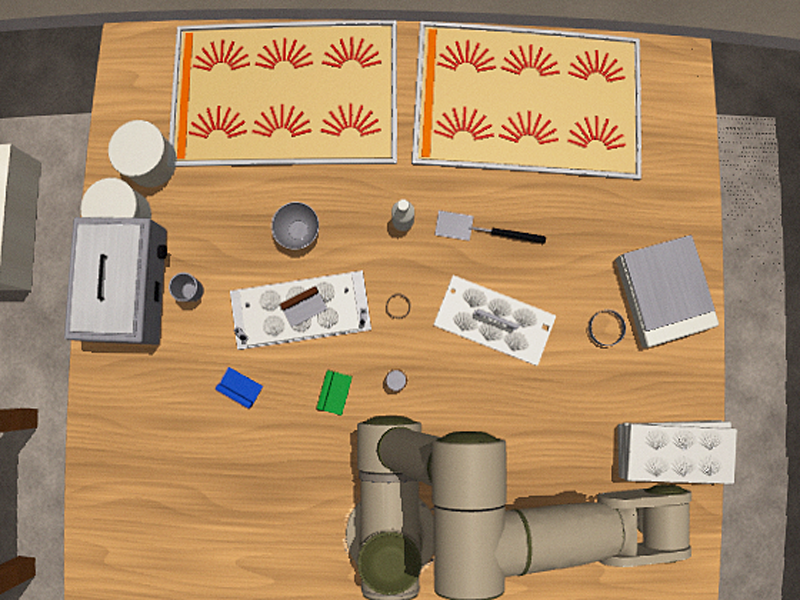

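View pics/scene0.png

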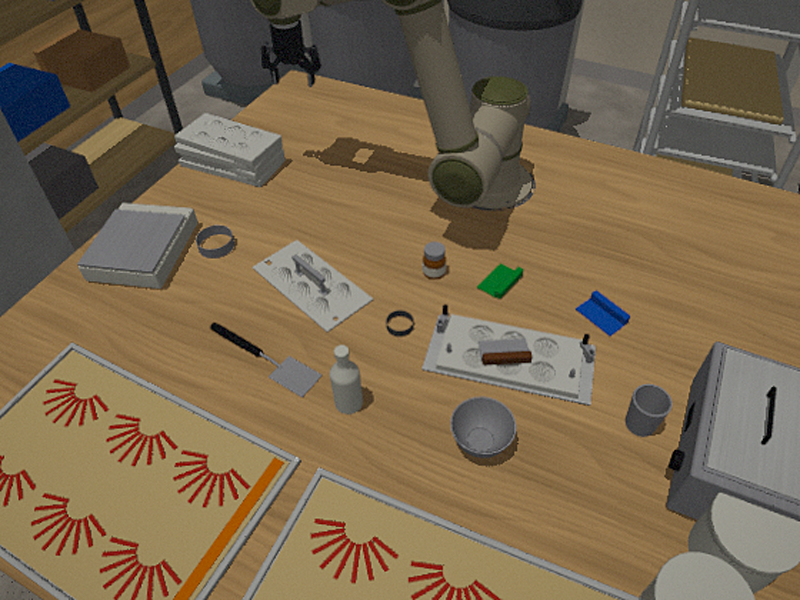

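The top view shows the carrier at (300,310) with the brown-handled scraper at (302,302). The cover lies at (495,318). The blue (240,387) and green (335,392) scrapers are look-alikes, and so is the white mould stack at (680,452). I'll enlarge the carrier and cover in both views and measure them.

Run:
```python
from h import *
import pickle
T=[];S=[]
for _ in range(6): T.append(capture("top")); S.append(capture("scene"))
def avg(L):
    c=dict(L[0]); c["color"]=np.mean([l["color"] for l in L],0).astype(np.uint8)
    D=np.array([np.where(l["depth"]>0,l["depth"],np.nan) for l in L]); c["depth"]=np.nan_to_num(np.nanmedian(D,0)); return c
t,s=avg(T),avg(S); pickle.dump((t,s),open("ts.pkl","wb"))
def crop(c,x,y,w,h,k):
    return cv2.resize(c["color"][y:y+h,x:x+w,::-1],(w*k,h*k),interpolation=cv2.INTER_CUBIC)
a=crop(t,158,184,104,66,4);b=crop(t,302,190,90,66,4); 
c_=crop(s,290,205,130,80,3); d=crop(s,170,160,98,80,4)
M=np.zeros((600,800,3),np.uint8)
for im,x,y in((a,0,0),(b,420,0),(c_,0,270),(d,400,270)): 
    hh,ww=im.shape[:2]; M[y:y+hh,x:x+ww]=im[:600-y,:800-x]
cv2.imwrite("pics/crop1.png",M)
P=cloud(t); z=P[...,2]
# white-ish mask
hsv=cv2.cvtColor(t["color"],cv2.COLOR_RGB2HSV)
white=((hsv[...,1]<60)&(hsv[...,2]>110)).astype(np.uint8)
n,l,st,ce=cv2.connectedComponentsWithStats(white)
for i in range(1,n):
    if st[i,4]>60: 
        q=np.median(z[l==i]); print(i,st[i],ce[i].round(1),"z",q.round(1), onz(t,*ce[i],max(q,0)).round(0)[:2])
```

```text
2 [   0    0  560   27 5948] [337.2   6.6] z -610.9 [1380. -209.]
10 [ 118   14  160  102 1520] [203.6  68. ] z 10.4 [1107.  291.]
11 [ 288   15  161  110 1611] [366.4  73.4] z 11.3 [1103. -318.]
21 [    0    79   105   341 18658] [ 41.6 216.4] z -750.2 [533. 880.]
22 [  437    80   115   340 16967] [518.  265.4] z -747.7 [ 400. -897.]
23 [  76   84   41   40 1209] [ 94.9 103.3] z 120.1 [930. 654.]
37 [274 140  16  16 138] [282.6 146.5] z 119.5 [787. -13.]
46 [305 147  39  21 446] [318.3 157.6] z 2.5 [ 777. -143.]
49 [196 151  22  21 327] [206.4 161.2] z 5.7 [752. 262.]
55 [ 434  165   69   78 3450] [468.8 202.9] z 64.7 [ 619. -679.]
62 [ 161  189   99   56 3692] [210.  216.7] z 21.2 [549. 238.]
63 [118 191  20  20 132] [129.7 202.2] z 6.9 [595. 537.]
64 [ 304  193   85   63 2818] [345.9 223.8] z 5.8 [ 539. -247.]
79 [270 259  14  15 151] [276.9 265.9] z 74.2 [383.  -5.]
113 [320 311  24  45 588] [331.  332.2] z 677.3 [ 248. -131.]
165 [258 332  24  39 407] [272.2 349.4] z 263.1 [134.   1.]
222 [430 350  16  19  81] [438.4 356.5] z 549.9 [ 172. -414.]
237 [464 354  14  31 193] [469.8 369.1] z 527.6 [ 135. -505.]
258 [320 358  21  62 621] [330.2 387. ] z 674.2 [ 128. -133.]
531 [424 389  48   8 142] [446.4 392.7] z 546.5 [  80. -439.]
612 [256 413  36   7  91] [274.1 416.6] z 260.2 [-72. -11.]
```

View pics/crop1.png

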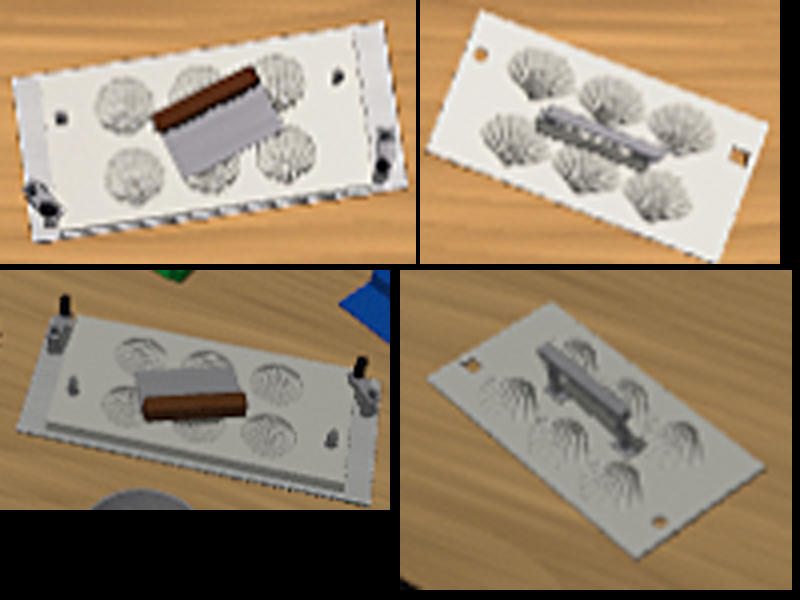

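```bash
cat >> h.py <<'E'
def blob(c,u,v,r,dark=True,thr=None):
    """weighted centroid of the dark blob near u,v"""
    x0,y0=int(round(u))-r,int(round(v))-r
    g=c["color"][y0:y0+2*r+1,x0:x0+2*r+1].astype(float).mean(2)
    w=np.clip(np.median(g)-25-g,0,None); yy,xx=np.mgrid[:2*r+1,:2*r+1]
    return (x0+(w*xx).sum()/w.sum(), y0+(w*yy).sum()/w.sum())
def tri(c1,p1,c2,p2):
    o1,d1=ray(c1,*p1);o2,d2=ray(c2,*p2)
    s=np.linalg.lstsq(np.c_[d1,-d2],o2-o1,rcond=None)[0]
    a,b=o1+s[0]*d1,o2+s[1]*d2; return (a+b)/2,np.linalg.norm(a-b)
def rect(P,M,z):
    """fit rectangle of mask contour cast on plane z"""
    pass
E
python3 - <<'E'
from h import *
import pickle
t,s=pickle.load(open("ts.pkl","rb"))
for n,pt,ps in (("pinA",(173.5,213.5),(400.7,261)),("pinB",(242.3,203),(314,243.3))):
    bt,bs=blob(t,*pt,4),blob(s,*ps,4)
    X,e=tri(t,bt,s,bs); print(n,np.round(bt,1),np.round(bs,1),X.round(1),"gap",e.round(1),"top@40",onz(t,*bt,40).round(1),"sc@37",onz(s,*bs,40).round(1))
for n,c,p in (("hA",t,(422.25-0,0)),):pass
for n,pt,ps in (("hA",(317.2,203.5),(170+260/4,160+251/4)),("hB",(381.5,229),(170+71/4,160+96/4))):
    print(n,"top",onz(t,*pt,5).round(1),"scene",onz(s,*ps,5).round(1))
# rects
hsv=cv2.cvtColor(t["color"],cv2.COLOR_RGB2HSV)
white=((hsv[...,1]<60)&(hsv[...,2]>110)).astype(np.uint8)
n,l,st,ce=cv2.connectedComponentsWithStats(white)
for lab,z in ((l[216,200],8),(l[205,345],4)):
    m=(l==lab).astype(np.uint8)
    ct=max(cv2.findContours(m,0,cv2.CHAIN_APPROX_NONE)[0],key=cv2.contourArea)[:,0]
    W=np.array([onz(t,*p,z)[:2] for p in ct],np.float32); print("rect",z,cv2.minAreaRect(W))
P=cloud(t)
for nm,(x0,x1,y0,y1),(z0,z1) in (("block",(155,265,180,250),(19,29)),("handle",(325,370,205,240),(48,64)),("scr handle",(190,230,195,225),(40,56))):
    q=P[y0:y1,x0:x1].reshape(-1,3); k=q[(q[:,2]>z0)&(q[:,2]<z1)]
    print(nm,len(k),np.median(k[:,2]).round(1),k.mean(0).round(1),cv2.minAreaRect(k[:,:2].astype(np.float32)))
bench=P[255:262,200:260,2]; print("bench z",np.median(bench))
Q=cloud(s)
for nm,(x0,x1,y0,y1),(z0,z1) in (("knobA",(400,422,220,250),(42,75)),("knobB",(300,325,205,235),(42,75)),("handle",(195,235,170,215),(45,65)),("scrh",(330,375,230,250),(38,56))):
    q=Q[y0:y1,x0:x1].reshape(-1,3); k=q[(q[:,2]>z0)&(q[:,2]<z1)]
    print("scene",nm,len(k),k.mean(0).round(1),cv2.minAreaRect(k[:,:2].astype(np.float32)) if len(k)>3 else "")
g=t["color"].mean(2).astype(int)
print(g[226:242,160:178]); print(g[212:234,246:262])
E
```

```text
pinA [172.8 213.3] [400.1 261.3] [556.2 371.1  31.2] gap 3.4 top@40 [555.9 367.5  40. ] sc@37 [562.4 372.9  40. ]
pinB [242.  202.9] [313.9 243.7] [600.1 125.9  29.6] gap 1.7 top@40 [599.2 124.2  40. ] sc@37 [607.4 129.4  40. ]
hA top [ 608.8 -142.3    5. ] scene [ 610.4 -135.9    5. ]
hB top [ 523.4 -375.5    5. ] scene [ 527.7 -370.3    5. ]
rect 8 ((576.2630615234375, 20.583984375), (2303.610107421875, 1592.4129638671875), 89.9870376586914)
rect 4 ((538.9847412109375, -247.4477996826172), (279.67572021484375, 136.2147674560547), 70.10166931152344)
block 2235 23.0 [549.2 240.3  23.1] ((549.666748046875, 246.4936065673828), (136.78880310058594, 294.0204162597656), 10.483162879943848)
handle 108 56.3 [ 540.5 -246.1   56.3] ((540.5098266601562, -247.08889770507812), (105.8802490234375, 12.057764053344727), 70.19204711914062)
scr handle 139 45.7 [577.7 238.2  45.8] ((576.3212280273438, 240.26028442382812), (18.262367248535156, 97.51724243164062), 28.141672134399414)
bench z -1.2193741705865198
scene knobA 26 [476.2 375.3  55.7] ((473.88812255859375, 374.74774169921875), (9.983862876892
[... 2429 characters left out ...]
 184 177 230 243 144 152 153]
 [225 224 226 228 217 212  57   2  40 150 210 225 229 126 155 154]
 [225 225 225 228 236 190   0   5   7  85 234 222 217  98 155 153]
 [224 225 225 227 236 177  39   1  32 155 228 218 215 131 151 155]
 [224 224 226 230 236 129  72  52  61 180 220 214 216 160 145 149]
 [227 227 227 231 236  84  85  88  88 196 218 213 215 169 138 144]
 [230 231 232 236 240 122  86  95 185 225 218 219 224 222 135 136]
 [194 182 182 169 182 201 180 184 240 231 202 201 178 184 138 141]
 [195 180 195 187 148 185 178 174 190 195 164 155 115  95 140 141]
 [157 157 175 186 170 124 115 108 115 130 130 132 136 138 135 135]
 [102  99 102 106 143 145 142 145 142 142 141 141 141 141 138 138]]
```

Three scrapers are in view: blue at top (240,387), green at (335,392) and brown-handled at (302,302). The brown one fits the description because it lies on the lower half and has a dark wooden handle; crop1 confirms this. Latch A is at about 0.85 rad and latch B at about 1.38 rad, so both need swinging out. Next I move above the scraper handle.

```bash
cat >> h.py <<'E'
def go(x,y,z,psi):
    s=sense(); q=s["ee_rot"]; C=R.from_quat([q[1],q[2],q[3],q[0]]); p=np.radians(psi)
    yv=np.array([np.cos(p),np.sin(p),0]); zv=np.array([0,0,-1.]); T=R.from_matrix(np.c_[np.cross(yv,zv),yv,zv])
    cur=np.degrees(np.arctan2(*C.as_matrix()[1::-1,1]))
    print("t",round(s["time_s"],2),"pos",s["eef_pos"].round(1),"psi",cur.round(2),"F",s["force"].round(1),"j",s["joints"].round(2))
    print(" offset cm",(C.inv().apply(np.array([x,y,z])-s["eef_pos"])/10).round(2).tolist(),"rot deg",np.degrees((C.inv()*T).as_rotvec()).round(1).tolist())
E
python3 -c "
from h import *
go(576.5,241,304,27); go(576.5,241,180,27)"
```

```text
t 0.7 pos [ 133.8 -507.7  303.9] psi -75.23 F [-0.3 -0.   0. ] j [-1.54  0.31  1.5  -0.    1.33 -0.22]
 offset cm [61.89, -61.11, -0.01] rot deg [0.0, 0.0, -102.2]
t 0.7 pos [ 133.8 -507.7  303.9] psi -75.23 F [-0.3 -0.   0. ] j [-1.54  0.31  1.5  -0.    1.33 -0.22]
 offset cm [61.89, -61.11, 12.39] rot deg [0.0, 0.0, -102.2]
```

Call:
step_arm([
  {"offset": [61.9,-61.1,0],"rot": [0,0,-102.2],"gripper": 5},
  {"offset": [61.9,-61.1,0],"rot": [0,0,-102.2],"gripper": 5},
  {"offset": [61.9,-61.1,0],"rot": [0,0,-102.2],"gripper": 5},
  {"offset": [61.9,-61.1,0],"rot": [0,0,-102.2],"gripper": 5},
  {"offset": [61.9,-61.1,0],"rot": [0,0,-102.2],"gripper": 5},
  {"offset": [61.9,-61.1,0],"rot": [0,0,-102.2],"gripper": 5},
  {"offset": [61.9,-61.1,0],"rot": [0,0,-102.2],"gripper": 5},
  {"offset": [61.9,-61.1,0],"rot": [0,0,-102.2],"gripper": 5},
  {"offset": [61.9,-61.1,0],"rot": [0,0,-102.2],"gripper": 5},
  {"offset": [61.9,-61.1,0],"rot": [0,0,-102.2],"gripper": 5},
  {"offset": [61.9,-61.1,0],"rot": [0,0,-102.2],"gripper": 5},
  {"offset": [61.9,-61.1,0],"rot": [0,0,-102.2],"gripper": 5},
])

```text
time_s: 1.9
eef_pos: [439.9, 11.0, 304.2]
ee_rot: [0.0, 0.52, 0.854, 0.0]
force: [0.7, -0.5, 0.6]
grip_width: 0.585
grip_force: 0.0
```

```bash
python3 -c "
from h import *
go(576.5,241,304,27); go(576.5,241,180,27)"
```

```text
t 1.9 pos [439.9  11.  304.2] psi 27.33 F [ 0.7 -0.5  0.6] j [-0.24  0.12  1.73 -0.    1.28 -0.72]
 offset cm [14.17, 22.69, 0.02] rot deg [0.0, 0.0, 0.3]
t 1.9 pos [439.9  11.  304.2] psi 27.33 F [ 0.7 -0.5  0.6] j [-0.24  0.12  1.73 -0.    1.28 -0.72]
 offset cm [14.18, 22.68, 12.42] rot deg [0.0, 0.0, 0.3]
```

Call:
step_arm([
  {"offset": [7,11.2,3],"rot": [0,0,0],"gripper": 5},
  {"offset": [14.2,22.7,12.4],"rot": [0,0,0],"gripper": 5},
  {"offset": [14.2,22.7,12.4],"rot": [0,0,0],"gripper": 5},
  {"offset": [14.2,22.7,12.4],"rot": [0,0,0],"gripper": 5},
  {"offset": [14.2,22.7,12.4],"rot": [0,0,0],"gripper": 5},
  {"offset": [14.2,22.7,12.4],"rot": [0,0,0],"gripper": 5},
  {"offset": [14.2,22.7,12.4],"rot": [0,0,0],"gripper": 5},
  {"offset": [14.2,22.7,12.4],"rot": [0,0,0],"gripper": 5},
  {"offset": [14.2,22.7,12.4],"rot": [0,0,0],"gripper": 5},
])

```text
time_s: 2.8
eef_pos: [577.2, 237.5, 181.0]
ee_rot: [0.001, 0.523, 0.852, 0.0]
force: [1.0, -0.7, 0.1]
grip_width: 0.585
grip_force: 0.0
```

```bash
python3 -c "
from h import *
go(576.5,241,180,27); go(576.5,241,105,27)
c=capture('scene'); cv2.imwrite('pics/s2.png',cv2.resize(c['color'][140:290,270:450,::-1],(720,600),interpolation=cv2.INTER_CUBIC))"
```

```text
t 2.8 pos [577.2 237.5 181. ] psi 26.93 F [ 1.  -0.7  0.1] j [ 0.2   0.64  1.33 -0.    1.17 -0.27]
 offset cm [0.34, 0.09, 0.1] rot deg [0.1, 0.0, -0.1]
t 2.8 pos [577.2 237.5 181. ] psi 26.93 F [ 1.  -0.7  0.1] j [ 0.2   0.64  1.33 -0.    1.17 -0.27]
 offset cm [0.35, 0.08, 7.6] rot deg [0.1, 0.0, -0.1]
```

View pics/s2.png

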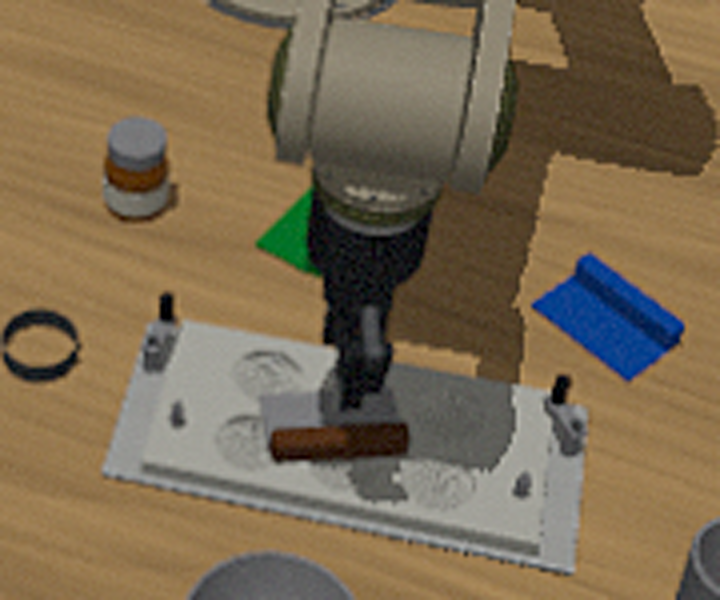

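The scene crop shows the gripper above the brown scraper handle (340,440), with the latches at (155,340) and (570,420). I descend and grip.

Call:
step_arm([
  {"offset": [0.2,0.1,3],"rot": [0,0,0],"gripper": 5},
  {"offset": [0.3,0.1,6],"rot": [0,0,0],"gripper": 5},
  {"offset": [0.3,0.1,7.6],"rot": [0,0,0],"gripper": 5},
  {"offset": [0.3,0.1,7.6],"rot": [0,0,0],"gripper": 5},
  {"offset": [0.3,0.1,7.6],"rot": [0,0,0],"gripper": 1},
  {"offset": [0.3,0.1,7.6],"rot": [0,0,0],"gripper": 1},
  {"offset": [0.3,0.1,7.6],"rot": [0,0,0],"gripper": 1},
  {"offset": [0.3,0.1,7.6],"rot": [0,0,0],"gripper": 1},
  {"offset": [0.3,0.1,7.6],"rot": [0,0,0],"gripper": 1},
  {"offset": [0.3,0.1,7.6],"rot": [0,0,0],"gripper": 1},
], squeeze=40)

```text
time_s: 3.85
eef_pos: [577.6, 241.3, 106.0]
ee_rot: [0.001, 0.523, 0.852, 0.001]
force: [-1.5, -1.4, 7.0]
grip_width: 0.198
grip_force: 41.5
```

```bash
python3 -c "
from h import *
go(576.5,241,105,27); print(sense()['grip_width']*85.4,sense()['grip_force'])"
```

```text
t 3.85 pos [577.6 241.3 106. ] psi 26.97 F [-1.5 -1.4  7. ] j [ 0.21  0.73  1.38 -0.    1.03 -0.26]
 offset cm [0.02, -0.11, 0.1] rot deg [0.2, 0.1, -0.0]
16.912887940616883 41.49313509464264
```

```bash
python3 -c "
from h import *
go(385,-175,220,-10)"
```

```text
t 3.85 pos [577.6 241.3 106. ] psi 26.97 F [-1.5 -1.4  7. ] j [ 0.21  0.73  1.38 -0.    1.03 -0.26]
 offset cm [-28.39, -36.0, -11.48] rot deg [0.2, 0.0, 37.0]
```

Call:
step_arm([
  {"offset": [0,0,-2],"rot": [0,0,0],"gripper": 1},
  {"offset": [0,0,-6],"rot": [0,0,0],"gripper": 1},
  {"offset": [0,0,-11],"rot": [0,0,0],"gripper": 1},
  {"offset": [0,0,-11.5],"rot": [0,0,0],"gripper": 1},
  {"offset": [0,0,-11.5],"rot": [0,0,0],"gripper": 1},
])

```text
time_s: 4.35
eef_pos: [577.0, 241.5, 220.8]
ee_rot: [0.001, 0.523, 0.853, 0.001]
force: [0.1, -0.3, -2.5]
grip_width: 0.198
grip_force: 40.5
```

```bash
python3 -c "
from h import *
go(385,-175,220,-10); go(385,-175,110,-10)
print(sense()['grip_width']*85.4,sense()['grip_force'])"
```

```text
t 4.35 pos [577.  241.5 220.8] psi 26.97 F [ 0.1 -0.3 -2.5] j [ 0.21  0.6   1.28  0.    1.25 -0.26]
 offset cm [-28.41, -36.0, -0.03] rot deg [0.2, -0.0, 37.0]
t 4.35 pos [577.  241.5 220.8] psi 26.97 F [ 0.1 -0.3 -2.5] j [ 0.21  0.6   1.28  0.    1.25 -0.26]
 offset cm [-28.4, -36.04, 10.97] rot deg [0.2, -0.0, 37.0]
16.903858344619653 40.50844430923462
```

Call:
step_arm([
  {"offset": [-28.4,-36,0],"rot": [0,0,37],"gripper": 1},
  {"offset": [-28.4,-36,0],"rot": [0,0,37],"gripper": 1},
  {"offset": [-28.4,-36,0],"rot": [0,0,37],"gripper": 1},
  {"offset": [-28.4,-36,0],"rot": [0,0,37],"gripper": 1},
  {"offset": [-28.4,-36,0],"rot": [0,0,37],"gripper": 1},
  {"offset": [-28.4,-36,0],"rot": [0,0,37],"gripper": 1},
  {"offset": [-28.4,-36,0],"rot": [0,0,37],"gripper": 1},
  {"offset": [-28.4,-36,0],"rot": [0,0,37],"gripper": 1},
  {"offset": [-28.4,-36,0],"rot": [0,0,37],"gripper": 1},
  {"offset": [-28.4,-36,0],"rot": [0,0,37],"gripper": 1},
  {"offset": [-28.4,-36,5],"rot": [0,0,37],"gripper": 1},
  {"offset": [-28.4,-36,11],"rot": [0,0,37],"gripper": 1},
])

```text
time_s: 5.55
eef_pos: [384.4, -175.0, 117.5]
ee_rot: [0.001, 0.767, 0.642, 0.0]
force: [0.4, -0.8, -3.0]
grip_width: 0.197
grip_force: 40.5
```

Call:
step_arm([
  {"offset": [0,0,0],"rot": [0,0,0],"gripper": 1},
  {"offset": [0,0,0],"rot": [0,0,0],"gripper": 1},
  {"offset": [0,0,0],"rot": [0,0,0],"gripper": 1},
])

```text
time_s: 5.85
eef_pos: [385.6, -175.3, 120.9]
ee_rot: [0.002, 0.766, 0.643, 0.0]
force: [0.1, -0.5, -1.1]
grip_width: 0.199
grip_force: 40.5
```

```bash
python3 -c "
from h import *
go(385,-175,83,-10)
c=capture('scene'); a=c['color'][140:260,150:330,::-1]
cv2.imwrite('pics/s3.png',cv2.resize(a,(720,480),interpolation=cv2.INTER_CUBIC))"
```

```text
t 5.85 pos [ 385.6 -175.3  120.9] psi -10.0 F [ 0.1 -0.5 -1.1] j [-0.7   0.36  2.    0.    0.78 -0.53]
 offset cm [0.03, -0.07, 3.79] rot deg [0.2, 0.1, 0.0]
```

View pics/s3.png

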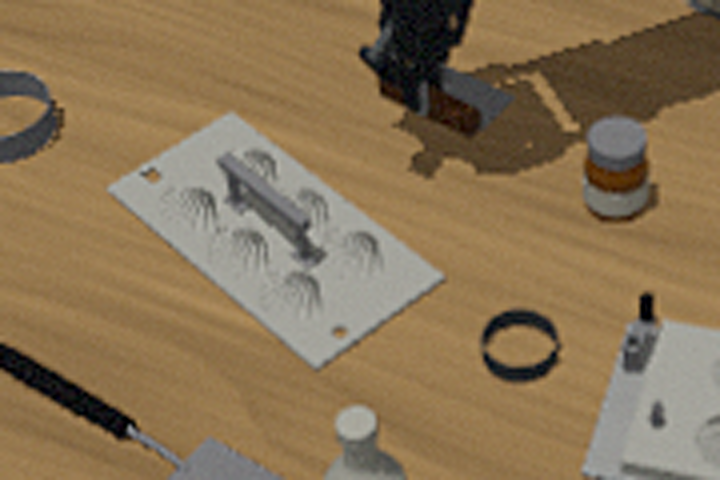

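The scraper hangs level at (440,105) over clear bench. I lower it gently.

Call:
step_arm([
  {"offset": [0,0,1.5],"rot": [0,0,0],"gripper": 1},
  {"offset": [0,0,2.5],"rot": [0,0,0],"gripper": 1},
  {"offset": [0,0,3.2],"rot": [0,0,0],"gripper": 1},
  {"offset": [0,0,3.5],"rot": [0,0,0],"gripper": 1},
  {"offset": [0,0,3.7],"rot": [0,0,0],"gripper": 1},
  {"offset": [0,0,3.7],"rot": [0,0,0],"gripper": 1},
])

```text
time_s: 6.5
eef_pos: [384.8, -175.1, 82.1]
ee_rot: [0.0, 0.766, 0.643, 0.0]
force: [0.5, 0.4, -1.6]
grip_width: 0.196
grip_force: 40.5
```

Call:
step_arm([
  {"offset": [0,0,0.05],"rot": [0,0,0],"gripper": 1},
  {"offset": [0,0,0.1],"rot": [0,0,0],"gripper": 1},
  {"offset": [0,0,0.1],"rot": [0,0,0],"gripper": 1},
])

```text
time_s: 6.8
eef_pos: [384.9, -175.1, 81.9]
ee_rot: [0.0, 0.766, 0.643, 0.0]
force: [-3.9, 3.1, 13.2]
grip_width: 0.196
grip_force: 42.4
```

Contact. I release to 4 cm and rise.

Call:
step_arm([
  {"offset": [0,0,0.05],"rot": [0,0,0],"gripper": 4},
  {"offset": [0,0,0.05],"rot": [0,0,0],"gripper": 4},
  {"offset": [0,0,0.05],"rot": [0,0,0],"gripper": 4},
  {"offset": [0,0,0],"rot": [0,0,0],"gripper": 4},
  {"offset": [0,0,-3],"rot": [0,0,0],"gripper": 4},
  {"offset": [0,0,-8],"rot": [0,0,0],"gripper": 4},
  {"offset": [0,0,-13],"rot": [0,0,0],"gripper": 4},
  {"offset": [0,0,-13],"rot": [0,0,0],"gripper": 4},
])

```text
time_s: 7.6
eef_pos: [386.3, -176.2, 216.3]
ee_rot: [0.005, 0.766, 0.643, 0.001]
force: [0.7, 0.2, -0.9]
grip_width: 0.468
grip_force: 0.0
```

Run:
```python
from h import *
# knob A / B approach: carrier estimate (camera mean)
for cx,cy in ((548.5,241.3),(549.8,244)):
    Rm=R.from_euler('z',10.15,degrees=True).as_matrix()[:2,:2]
    for n,sg in (("A",1),("B",-1)):
        piv=np.array([cx,cy])+Rm@[-30,sg*158]
        for a in (0.85,1.38,1.9,0): print(n,a,(piv+Rm@[-26*np.sin(a),-sg*26*np.cos(a)]).round(1),end=' ')
        print()
t=capture('top')
hsv=cv2.cvtColor(t["color"],cv2.COLOR_RGB2HSV)
P=cloud(t); 
q=P[255:300,295:370].reshape(-1,3); k=q[(q[:,2]>12)&(q[:,2]<60)]; print("scraper handle",len(k),np.median(k,0).round(1),k[:,2].max())
w=(hsv[...,1]<70)&(hsv[...,2]>90); w[:190]=0;w[258:]=0;w[:,:300]=0;w[:,395:]=0
go(480,300,200,-10)
```

```text
A 0.85 [474.9 371.2] A 1.38 [466.9 382.2] A 1.9 [465.4 395.5] A 0 [495.7 365.9] 
B 0.85 [524.6  93.9] B 1.38 [520.8  80.8] B 1.9 [524.1  67.9] B 0 [542.2 106.1] 
A 0.85 [476.2 373.9] A 1.38 [468.2 384.9] A 1.9 [466.7 398.2] A 0 [497.  368.6] 
B 0.85 [525.9  96.6] B 1.38 [522.1  83.5] B 1.9 [525.4  70.6] B 0 [543.5 108.8] 
scraper handle 9 [ 399.7 -131.    18.8] 27.817445921477063
t 7.65 pos [ 385.4 -175.5  213.4] psi -10.02 F [-0.4  0.4 -0.4] j [-0.71  0.19  1.91  0.    1.03 -0.53]
 offset cm [48.48, 1.03, 1.19] rot deg [0.3, 0.2, -0.0]
```

Now latch B: the fingers cage its knob and swing it to the outer stop. Gripping it there also calibrates the carrier position by touch.

```bash
cat >> h.py <<'E'
def knob(sg,a,c=(549.2,242.7),yaw=10.15):
    Rm=R.from_euler('z',yaw,degrees=True).as_matrix()[:2,:2]
    return np.array(c)+Rm@[-30-26*np.sin(a),sg*158-sg*26*np.cos(a)]
E
python3 - <<'E'
from h import *
k=knob(-1,1.38); print(k); go(*k,200,-55.2); go(*k,116,-55.2)
E
```

```text
[521.51560391  82.24073211]
t 7.65 pos [ 385.4 -175.5  213.4] psi -10.02 F [-0.4  0.4 -0.4] j [-0.71  0.19  1.91  0.    1.03 -0.53]
 offset cm [27.75, 8.91, 1.3] rot deg [0.4, 0.0, 45.2]
t 7.65 pos [ 385.4 -175.5  213.4] psi -10.02 F [-0.4  0.4 -0.4] j [-0.71  0.19  1.91  0.    1.03 -0.53]
 offset cm [27.78, 8.87, 9.7] rot deg [0.4, 0.0, 45.2]
```

Call:
step_arm([
  {"offset": [27.8,8.9,0.8],"rot": [0,0,45.2],"gripper": 4},
  {"offset": [27.8,8.9,0.8],"rot": [0,0,45.2],"gripper": 4},
  {"offset": [27.8,8.9,0.8],"rot": [0,0,45.2],"gripper": 4},
  {"offset": [27.8,8.9,0.8],"rot": [0,0,45.2],"gripper": 4},
  {"offset": [27.8,8.9,0.8],"rot": [0,0,45.2],"gripper": 4},
  {"offset": [27.8,8.9,0.8],"rot": [0,0,45.2],"gripper": 4},
  {"offset": [27.8,8.9,0.8],"rot": [0,0,45.2],"gripper": 4},
  {"offset": [27.8,8.9,0.8],"rot": [0,0,45.2],"gripper": 4},
  {"offset": [27.8,8.9,0.8],"rot": [0,0,45.2],"gripper": 4},
  {"offset": [27.8,8.9,0.8],"rot": [0,0,45.2],"gripper": 4},
])

```text
time_s: 8.65
eef_pos: [520.2, 82.5, 202.1]
ee_rot: [-0.0, 0.954, 0.299, -0.001]
force: [-0.1, 0.2, 0.1]
grip_width: 0.465
grip_force: 0.0
```

Run:
```python
from h import *
k=knob(-1,1.38); go(*k,116,-55.2)
c=capture('scene'); a=c['color'][180:280,260:440,::-1]
cv2.imwrite('pics/s4.png',cv2.resize(a,(720,400),interpolation=cv2.INTER_CUBIC))
```

```text
t 8.65 pos [520.2  82.5 202.1] psi -55.26 F [-0.1  0.2  0.1] j [-0.07  0.42  1.63 -0.    1.1   0.9 ]
 offset cm [0.11, 0.1, 8.61] rot deg [-0.1, 0.1, -0.1]
```

View pics/s4.png

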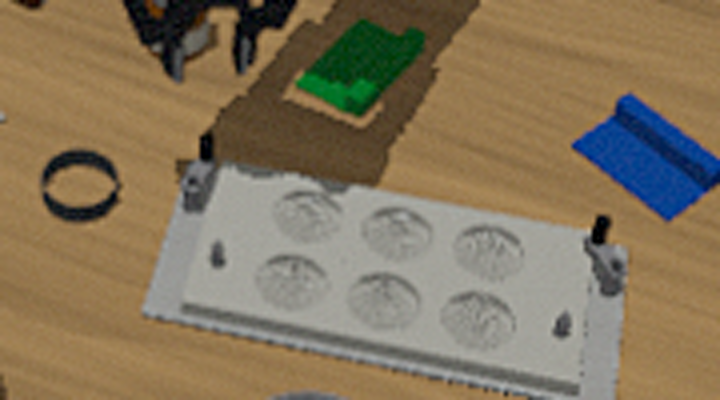

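The fingertips at (175,80) and (243,70) straddle knob B at (206,140). I descend.

Call:
step_arm([
  {"offset": [0.1,0.1,4],"rot": [0,0,0],"gripper": 4},
  {"offset": [0.1,0.1,6.5],"rot": [0,0,0],"gripper": 4},
  {"offset": [0.1,0.1,8],"rot": [0,0,0],"gripper": 4},
  {"offset": [0.1,0.1,8.6],"rot": [0,0,0],"gripper": 2.2},
  {"offset": [0.1,0.1,8.6],"rot": [0,0,0],"gripper": 2.2},
  {"offset": [0.1,0.1,8.6],"rot": [0,0,0],"gripper": 2.2},
  {"offset": [0.1,0.1,8.6],"rot": [0,0,0],"gripper": 2.2},
], squeeze=20)

```text
time_s: 9.4
eef_pos: [522.5, 82.8, 117.9]
ee_rot: [0.0, 0.954, 0.299, 0.001]
force: [-0.6, 0.6, 0.8]
grip_width: 0.256
grip_force: 0.0
```

Run:
```python
from h import *
print(sense()['grip_width']*85.4,sense()['grip_force'])
for a in (1.5,1.7,1.9,2.0): go(*knob(-1,a),116,-55.2)
```

```text
21.89720254112712 0.0
t 9.4 pos [522.5  82.8 117.9] psi -55.24 F [-0.6  0.6  0.8] j [-0.06  0.54  1.69 -0.    0.9   0.9 ]
 offset cm [-0.28, 0.26, 0.19] rot deg [0.1, -0.1, -0.0]
t 9.4 pos [522.5  82.8 117.9] psi -55.24 F [-0.6  0.6  0.8] j [-0.06  0.54  1.69 -0.    0.9   0.9 ]
 offset cm [-0.48, 0.73, 0.19] rot deg [0.1, -0.1, -0.0]
t 9.4 pos [522.5  82.8 117.9] psi -55.24 F [-0.6  0.6  0.8] j [-0.06  0.54  1.69 -0.    0.9   0.9 ]
 offset cm [-0.59, 1.24, 0.19] rot deg [0.1, -0.1, -0.0]
t 9.4 pos [522.5  82.8 117.9] psi -55.24 F [-0.6  0.6  0.8] j [-0.06  0.54  1.69 -0.    0.9   0.9 ]
 offset cm [-0.6, 1.5, 0.19] rot deg [0.1, -0.1, -0.0]
```

Call:
step_arm([
  {"offset": [-0.3,0.4,0.1],"rot": [0,0,0],"gripper": 2.2},
  {"offset": [-0.5,0.9,0.1],"rot": [0,0,0],"gripper": 2.2},
  {"offset": [-0.6,1.3,0.1],"rot": [0,0,0],"gripper": 2.2},
  {"offset": [-0.6,1.6,0.1],"rot": [0,0,0],"gripper": 2.2},
  {"offset": [-0.6,1.8,0.1],"rot": [0,0,0],"gripper": 2.2},
  {"offset": [-0.6,1.8,0.1],"rot": [0,0,0],"gripper": 2.2},
])

```text
time_s: 10.0
eef_pos: [527.4, 64.6, 115.8]
ee_rot: [-0.0, 0.954, 0.299, -0.0]
force: [-2.6, 0.5, -0.1]
grip_width: 0.26
grip_force: 1.1
```

Call:
step_arm([
  {"offset": [0,0.1,0],"rot": [0,0,0],"gripper": 2.2},
  {"offset": [0,0.2,0],"rot": [0,0,0],"gripper": 2.2},
  {"offset": [0,0.3,0],"rot": [0,0,0],"gripper": 2.2},
  {"offset": [0,0.3,0],"rot": [0,0,0],"gripper": 2.2},
])

```text
time_s: 10.4
eef_pos: [527.8, 64.0, 115.6]
ee_rot: [-0.002, 0.954, 0.299, -0.001]
force: [-10.0, 12.1, 5.0]
grip_width: 0.257
grip_force: 7.5
```

Latch B is at its stop, reading 15 N. Now latch A.

Call:
step_arm([
  {"offset": [0,-0.2,0],"rot": [0,0,0],"gripper": 2.2},
  {"offset": [0,-0.2,-4],"rot": [0,0,0],"gripper": 4},
  {"offset": [0,-0.2,-8.5],"rot": [0,0,0],"gripper": 4},
  {"offset": [0,-0.2,-8.5],"rot": [0,0,0],"gripper": 4},
  {"offset": [0,-0.2,-8.5],"rot": [0,0,0],"gripper": 4},
])

```text
time_s: 10.9
eef_pos: [528.6, 63.9, 201.7]
ee_rot: [0.001, 0.954, 0.299, 0.002]
force: [-0.5, 0.2, -0.8]
grip_width: 0.465
grip_force: 0.0
```

Run:
```python
from h import *
k=knob(1,0.85,(549.2,244)); print(k); go(*k,200,-104.5)
```

```text
[475.62219798 373.90720902]
t 10.9 pos [528.6  63.9 201.7] psi -55.23 F [-0.5  0.2 -0.8] j [-0.1   0.43  1.61 -0.    1.09  0.86]
 offset cm [13.33, -28.49, 0.14] rot deg [0.1, -0.2, 49.3]
```

Call:
step_arm([
  {"offset": [13.3,-28.5,0],"rot": [0,0,49.3],"gripper": 4},
  {"offset": [13.3,-28.5,0],"rot": [0,0,49.3],"gripper": 4},
  {"offset": [13.3,-28.5,0],"rot": [0,0,49.3],"gripper": 4},
  {"offset": [13.3,-28.5,0],"rot": [0,0,49.3],"gripper": 4},
  {"offset": [13.3,-28.5,0],"rot": [0,0,49.3],"gripper": 4},
  {"offset": [13.3,-28.5,0],"rot": [0,0,49.3],"gripper": 4},
  {"offset": [13.3,-28.5,0],"rot": [0,0,49.3],"gripper": 4},
  {"offset": [13.3,-28.5,0],"rot": [0,0,49.3],"gripper": 4},
  {"offset": [13.3,-28.5,0],"rot": [0,0,49.3],"gripper": 4},
  {"offset": [13.3,-28.5,0],"rot": [0,0,49.3],"gripper": 4},
])

```text
time_s: 11.9
eef_pos: [475.0, 373.0, 200.0]
ee_rot: [0.0, 0.992, -0.127, -0.0]
force: [0.2, 0.2, 0.4]
grip_width: 0.468
grip_force: 0.0
```

Run:
```python
from h import *
k=knob(1,0.85,(549.2,244)); print(k); go(*k,116,-104.5)
```

```text
[475.62219798 373.90720902]
t 11.9 pos [475. 373. 200.] psi -104.56 F [0.2 0.2 0.4] j [ 0.47  0.58  1.38 -0.    1.18  2.3 ]
 offset cm [0.04, -0.11, 8.4] rot deg [0.1, 0.0, -0.1]
```

Call:
step_arm([
  {"offset": [0,-0.1,4],"rot": [0,0,0],"gripper": 4},
  {"offset": [0,-0.1,6.5],"rot": [0,0,0],"gripper": 4},
  {"offset": [0,-0.1,8],"rot": [0,0,0],"gripper": 4},
  {"offset": [0,-0.1,8.4],"rot": [0,0,0],"gripper": 2.2},
  {"offset": [0,-0.1,8.4],"rot": [0,0,0],"gripper": 2.2},
  {"offset": [0,-0.1,8.4],"rot": [0,0,0],"gripper": 2.2},
  {"offset": [0,-0.1,8.4],"rot": [0,0,0],"gripper": 2.2},
])

```text
time_s: 12.6
eef_pos: [475.5, 375.1, 118.1]
ee_rot: [-0.001, 0.992, -0.126, 0.001]
force: [0.1, -0.1, 0.0]
grip_width: 0.26
grip_force: 0.0
```

Run:
```python
from h import *
print(sense()['grip_width']*85.4,sense()['grip_force'])
for a in (1.1,1.4,1.7,2.0): go(*knob(1,a,(549.2,244)),116,-104.5)
```

```text
22.1968960988302 0.0
t 12.6 pos [475.5 375.1 118.1] psi -104.53 F [ 0.1 -0.1  0. ] j [ 0.47  0.68  1.44 -0.    1.02  2.3 ]
 offset cm [-0.51, -0.22, 0.21] rot deg [-0.1, -0.1, -0.0]
t 12.6 pos [475.5 375.1 118.1] psi -104.53 F [ 0.1 -0.1  0. ] j [ 0.47  0.68  1.44 -0.    1.02  2.3 ]
 offset cm [-1.04, -0.79, 0.21] rot deg [-0.1, -0.1, -0.0]
t 12.6 pos [475.5 375.1 118.1] psi -104.53 F [ 0.1 -0.1  0. ] j [ 0.47  0.68  1.44 -0.    1.02  2.3 ]
 offset cm [-1.38, -1.49, 0.21] rot deg [-0.1, -0.1, -0.0]
t 12.6 pos [475.5 375.1 118.1] psi -104.53 F [ 0.1 -0.1  0. ] j [ 0.47  0.68  1.44 -0.    1.02  2.3 ]
 offset cm [-1.5, -2.26, 0.21] rot deg [-0.1, -0.1, -0.0]
```

Call:
step_arm([
  {"offset": [-0.3,-0.5,0.1],"rot": [0,0,0],"gripper": 2.2},
  {"offset": [-0.6,-0.9,0.1],"rot": [0,0,0],"gripper": 2.2},
  {"offset": [-1.0,-1.3,0.1],"rot": [0,0,0],"gripper": 2.2},
  {"offset": [-1.3,-1.8,0.1],"rot": [0,0,0],"gripper": 2.2},
  {"offset": [-1.5,-2.3,0.1],"rot": [0,0,0],"gripper": 2.2},
  {"offset": [-1.5,-2.7,0.1],"rot": [0,0,0],"gripper": 2.2},
  {"offset": [-1.5,-2.7,0.1],"rot": [0,0,0],"gripper": 2.2},
])

```text
time_s: 13.3
eef_pos: [466.7, 405.4, 115.7]
ee_rot: [0.0, 0.992, -0.126, -0.0]
force: [-0.4, 0.0, -0.2]
grip_width: 0.255
grip_force: 0.2
```

Call:
step_arm([
  {"offset": [0,-0.1,0],"rot": [0,0,0],"gripper": 2.2},
  {"offset": [0,-0.2,0],"rot": [0,0,0],"gripper": 2.2},
  {"offset": [0,-0.3,0],"rot": [0,0,0],"gripper": 2.2},
  {"offset": [0,-0.3,0],"rot": [0,0,0],"gripper": 2.2},
])

```text
time_s: 13.7
eef_pos: [467.8, 407.4, 115.8]
ee_rot: [0.001, 0.992, -0.126, -0.0]
force: [-2.9, -4.4, 1.5]
grip_width: 0.258
grip_force: 2.4
```

Run:
```python
from h import *
go(*knob(1,2.0,(549.2,244)),116,-104.5)
s=capture('scene'); Q=cloud(s)
q=Q[215:255,395:430].reshape(-1,3); k=q[(q[:,2]>45)&(q[:,2]<63)]; print(len(k),k.mean(0) if len(k) else'')
print(knob(1,2.0,(549.2,244)))
```

```text
t 13.7 pos [467.8 407.4 115.8] psi -104.53 F [-2.9 -4.4  1.5] j [ 0.53  0.71  1.39 -0.    1.04  2.35]
 offset cm [0.06, 0.67, -0.02] rot deg [0.1, 0.0, -0.0]
58 [473.18316919 404.32765671  55.15668001]
[466.64736494 400.72469122]
```

Latch A is at its stop too. The touch readings put the carrier centre at about (550.3, 245.5). Next, the cover.

Call:
step_arm([
  {"offset": [0,0.4,0],"rot": [0,0,0],"gripper": 2.2},
  {"offset": [0,0.4,-4],"rot": [0,0,0],"gripper": 4},
  {"offset": [0,0.4,-8.5],"rot": [0,0,0],"gripper": 5},
  {"offset": [0,0.4,-10],"rot": [0,0,0],"gripper": 5},
  {"offset": [0,0.4,-10],"rot": [0,0,0],"gripper": 5},
])

```text
time_s: 14.25
eef_pos: [468.0, 404.3, 219.0]
ee_rot: [-0.002, 0.992, -0.127, 0.003]
force: [0.7, -0.3, -0.3]
grip_width: 0.587
grip_force: 0.0
```

Run:
```python
from h import *
go(541,-244,200,-19.9)
```

```text
t 14.25 pos [468.  404.3 219. ] psi -104.53 F [ 0.7 -0.3 -0.3] j [0.52 0.59 1.31 0.   1.23 2.35]
 offset cm [23.33, 60.93, 1.72] rot deg [-0.0, -0.4, -84.6]
```

Call:
step_arm([
  {"offset": [23.3,60.9,1.7],"rot": [0,0,-84.6],"gripper": 5},
  {"offset": [23.3,60.9,1.7],"rot": [0,0,-84.6],"gripper": 5},
  {"offset": [23.3,60.9,1.7],"rot": [0,0,-84.6],"gripper": 5},
  {"offset": [23.3,60.9,1.7],"rot": [0,0,-84.6],"gripper": 5},
  {"offset": [23.3,60.9,1.7],"rot": [0,0,-84.6],"gripper": 5},
  {"offset": [23.3,60.9,1.7],"rot": [0,0,-84.6],"gripper": 5},
  {"offset": [23.3,60.9,1.7],"rot": [0,0,-84.6],"gripper": 5},
  {"offset": [23.3,60.9,1.7],"rot": [0,0,-84.6],"gripper": 5},
  {"offset": [23.3,60.9,1.7],"rot": [0,0,-84.6],"gripper": 5},
  {"offset": [23.3,60.9,1.7],"rot": [0,0,-84.6],"gripper": 5},
  {"offset": [23.3,60.9,1.7],"rot": [0,0,-84.6],"gripper": 5},
  {"offset": [23.3,60.9,1.7],"rot": [0,0,-84.6],"gripper": 5},
])

```text
time_s: 15.45
eef_pos: [529.0, -148.2, 200.2]
ee_rot: [-0.0, 0.818, 0.575, -0.0]
force: [0.4, 0.2, 0.3]
grip_width: 0.585
grip_force: 0.0
```

Call:
step_arm([
  {"offset": [0,0,0],"rot": [0,0,0],"gripper": 5},
  {"offset": [0,0,0],"rot": [0,0,0],"gripper": 5},
])

```text
time_s: 15.65
eef_pos: [528.9, -147.0, 200.1]
ee_rot: [-0.001, 0.819, 0.573, -0.0]
force: [-0.1, 0.6, -0.5]
grip_width: 0.587
grip_force: 0.0
```

Run:
```python
from h import *
go(541,-244,150,-19.9)
go(541,-244,104,-19.9)
```

```text
t 15.65 pos [ 528.9 -147.   200.1] psi -20.05 F [-0.1  0.6 -0.5] j [-0.48  0.47  1.56  0.    1.12 -0.13]
 offset cm [-8.7, 4.47, 5.0] rot deg [-0.1, -0.0, -0.2]
t 15.65 pos [ 528.9 -147.   200.1] psi -20.05 F [-0.1  0.6 -0.5] j [-0.48  0.47  1.56  0.    1.12 -0.13]
 offset cm [-8.7, 4.48, 9.6] rot deg [-0.1, -0.0, -0.2]
```

Call:
step_arm([
  {"offset": [-4.4,2.2,0],"rot": [0,0,-0.2],"gripper": 5},
  {"offset": [-8.7,4.5,0],"rot": [0,0,-0.2],"gripper": 5},
  {"offset": [-8.7,4.5,0],"rot": [0,0,-0.2],"gripper": 5},
  {"offset": [-8.7,4.5,3],"rot": [0,0,-0.2],"gripper": 5},
  {"offset": [-8.7,4.5,3],"rot": [0,0,-0.2],"gripper": 5},
])

```text
time_s: 16.15
eef_pos: [540.9, -241.2, 167.9]
ee_rot: [-0.003, 0.817, 0.576, -0.001]
force: [-0.0, 0.6, -1.3]
grip_width: 0.588
grip_force: 0.0
```

Run:
```python
from h import *
go(541,-244,104,-19.9)
c=capture('scene'); a=c['color'][140:250,160:280,::-1]
t=capture('top'); b=t['color'][180:265,300:400,::-1]
a=cv2.resize(a,(480,440),interpolation=cv2.INTER_CUBIC); b=cv2.resize(b,(320,272),interpolation=cv2.INTER_CUBIC)
M=np.zeros((440,800,3),np.uint8); M[:,:480]=a; M[:272,480:]=b
cv2.imwrite('pics/s5.png',M)
```

```text
t 16.15 pos [ 540.9 -241.2  167.9] psi -19.66 F [-0.   0.6 -1.3] j [-0.62  0.59  1.45  0.    1.11 -0.27]
 offset cm [-0.28, 0.15, 6.39] rot deg [-0.4, -0.1, 0.2]
```

View pics/s5.png

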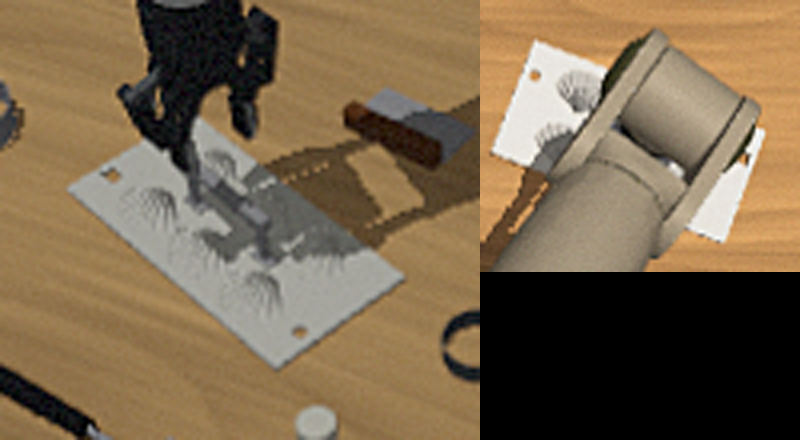

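The fingers at (195,190) and (245,130) straddle the handle at (235,215). The scraper lies flat on the bench at (410,125). I descend and grip the cover.

Call:
step_arm([
  {"offset": [-0.1,0.1,2],"rot": [0,0,0],"gripper": 5},
  {"offset": [-0.1,0.1,4.5],"rot": [0,0,0],"gripper": 5},
  {"offset": [-0.1,0.1,6.3],"rot": [0,0,0],"gripper": 5},
  {"offset": [-0.1,0.1,6.3],"rot": [0,0,0],"gripper": 5},
  {"offset": [-0.1,0.1,6.3],"rot": [0,0,0],"gripper": 5},
])

```text
time_s: 16.75
eef_pos: [543.3, -244.4, 109.9]
ee_rot: [0.001, 0.818, 0.576, 0.0]
force: [-0.3, 0.3, 0.8]
grip_width: 0.588
grip_force: 0.0
```

Run:
```python
from h import *
go(541,-244,104,-19.9)
```

```text
t 16.75 pos [ 543.3 -244.4  109.9] psi -19.69 F [-0.3  0.3  0.8] j [-0.62  0.67  1.48  0.    0.99 -0.28]
 offset cm [-0.04, -0.23, 0.59] rot deg [0.1, 0.0, 0.2]
```

Call:
step_arm([
  {"offset": [0,-0.2,0.5],"rot": [0,0,0.2],"gripper": 5},
  {"offset": [0,-0.2,0.5],"rot": [0,0,0.2],"gripper": 0.5},
  {"offset": [0,-0.2,0.5],"rot": [0,0,0.2],"gripper": 0.5},
  {"offset": [0,-0.2,0.5],"rot": [0,0,0.2],"gripper": 0.5},
  {"offset": [0,-0.2,0.5],"rot": [0,0,0.2],"gripper": 0.5},
  {"offset": [0,-0.2,0.5],"rot": [0,0,0.2],"gripper": 0.5},
  {"offset": [0,-0.2,0.5],"rot": [0,0,0.2],"gripper": 0.5},
], squeeze=70)

```text
time_s: 17.45
eef_pos: [540.6, -243.9, 104.1]
ee_rot: [-0.0, 0.819, 0.574, -0.0]
force: [-4.1, 2.8, 6.3]
grip_width: 0.127
grip_force: 69.8
```

Run:
```python
from h import *
go(541,-244,104,-19.9); print(sense()['grip_width']*85.4,sense()['wrist_torque'])
```

```text
t 17.45 pos [ 540.6 -243.9  104.1] psi -19.92 F [-4.1  2.8  6.3] j [-0.62  0.68  1.49 -0.    0.97 -0.27]
 offset cm [0.01, 0.04, 0.01] rot deg [-0.0, 0.0, -0.0]
10.825184405876323 [ 0.31062255  0.63125301 -0.00910274]
```

Call:
step_arm([
  {"offset": [0,0,-0.3],"rot": [0,0,0],"gripper": 0.5},
  {"offset": [0,0,-1],"rot": [0,0,0],"gripper": 0.5},
  {"offset": [0,0,-2.5],"rot": [0,0,0],"gripper": 0.5},
  {"offset": [0,0,-5],"rot": [0,0,0],"gripper": 0.5},
  {"offset": [0,0,-8],"rot": [0,0,0],"gripper": 0.5},
  {"offset": [0,0,-11],"rot": [0,0,0],"gripper": 0.5},
  {"offset": [0,0,-12.5],"rot": [0,0,0],"gripper": 0.5},
  {"offset": [0,0,-13],"rot": [0,0,0],"gripper": 0.5},
  {"offset": [0,0,-13],"rot": [0,0,0],"gripper": 0.5},
])

```text
time_s: 18.35
eef_pos: [540.8, -244.0, 234.2]
ee_rot: [0.0, 0.819, 0.574, 0.0]
force: [-0.1, -0.5, -4.5]
grip_width: 0.128
grip_force: 68.5
```

Run:
```python
from h import *
go(550.3,245.5,234,10.15); print(sense()['grip_width']*85.4,sense()['wrist_torque'])
```

```text
t 18.35 pos [ 540.8 -244.   234.2] psi -19.93 F [-0.1 -0.5 -4.5] j [-0.62  0.52  1.38  0.    1.24 -0.27]
 offset cm [46.34, -15.79, -0.01] rot deg [0.1, 0.0, -30.1]
10.919754907233038 [ 0.02714284 -0.01616447 -0.00450434]
```

Call:
step_arm([
  {"offset": [0.5,-0.2,0],"rot": [0,0,-0.3],"gripper": 0.5},
  {"offset": [1.5,-0.5,0],"rot": [0,0,-1],"gripper": 0.5},
  {"offset": [3.5,-1.2,0],"rot": [0,0,-2.3],"gripper": 0.5},
  {"offset": [6,-2,0],"rot": [0,0,-3.9],"gripper": 0.5},
  {"offset": [9,-3.1,0],"rot": [0,0,-5.8],"gripper": 0.5},
  {"offset": [12,-4.1,0],"rot": [0,0,-7.8],"gripper": 0.5},
  {"offset": [15,-5.1,0],"rot": [0,0,-9.7],"gripper": 0.5},
  {"offset": [18,-6.1,0],"rot": [0,0,-11.7],"gripper": 0.5},
  {"offset": [21,-7.2,0],"rot": [0,0,-13.6],"gripper": 0.5},
  {"offset": [24,-8.2,0],"rot": [0,0,-15.6],"gripper": 0.5},
  {"offset": [27,-9.2,0],"rot": [0,0,-17.5],"gripper": 0.5},
  {"offset": [29.5,-10.1,0],"rot": [0,0,-19.2],"gripper": 0.5},
])

```text
time_s: 19.55
eef_pos: [545.6, 70.2, 232.8]
ee_rot: [-0.001, 0.711, 0.704, -0.0]
force: [0.5, -0.2, -4.5]
grip_width: 0.124
grip_force: 68.5
```

Run:
```python
from h import *
go(550.3,245.5,234,10.15)
```

```text
t 19.55 pos [545.6  70.2 232.8] psi -0.56 F [ 0.5 -0.2 -4.5] j [-0.09  0.43  1.52  0.    1.19 -0.08]
 offset cm [17.53, 0.3, -0.11] rot deg [-0.1, -0.0, -10.7]
```

Call:
step_arm([
  {"offset": [2.5,0,0],"rot": [0,0,-1.5],"gripper": 0.5},
  {"offset": [5.5,0.1,0],"rot": [0,0,-3.3],"gripper": 0.5},
  {"offset": [8.5,0.1,0],"rot": [0,0,-5.2],"gripper": 0.5},
  {"offset": [11.5,0.2,0],"rot": [0,0,-7],"gripper": 0.5},
  {"offset": [14,0.2,0],"rot": [0,0,-8.5],"gripper": 0.5},
  {"offset": [16,0.3,0],"rot": [0,0,-9.8],"gripper": 0.5},
  {"offset": [17.2,0.3,0],"rot": [0,0,-10.5],"gripper": 0.5},
  {"offset": [17.5,0.3,0],"rot": [0,0,-10.7],"gripper": 0.5},
  {"offset": [17.5,0.3,0],"rot": [0,0,-10.7],"gripper": 0.5},
  {"offset": [17.5,0.3,0],"rot": [0,0,-10.7],"gripper": 0.5},
])

```text
time_s: 20.55
eef_pos: [551.6, 242.0, 233.4]
ee_rot: [-0.0, 0.643, 0.766, -0.0]
force: [-0.1, 0.3, -4.0]
grip_width: 0.126
grip_force: 68.5
```

Run:
```python
from h import *
import pickle
go(550.3,245.5,234,10.15)
S=[];T=[]
for _ in range(4): S.append(capture('scene')); T.append(capture('top'))
s=dict(S[0]); s['color']=np.mean([q['color'] for q in S],0).astype(np.uint8); s['depth']=np.median([q['depth'] for q in S],0)
t=dict(T[0]); t['color']=np.mean([q['color'] for q in T],0).astype(np.uint8); t['depth']=np.median([q['depth'] for q in T],0)
pickle.dump((t,s),open('ts2.pkl','wb'))
a=cv2.resize(s['color'][150:290,290:440,::-1],(600,560),interpolation=cv2.INTER_CUBIC)
cv2.imwrite('pics/s6.png',a)
for n,c in (('s',s),('t',t)):
    P=cloud(c); q=P.reshape(-1,3)
    k=q[(abs(q[:,2]-134)<6)&(np.hypot(q[:,0]-550,q[:,1]-245)<190)]
    print(n,len(k),np.median(k[:,2]),cv2.minAreaRect(k[:,:2].astype(np.float32)))
```

```text
t 20.55 pos [551.6 242.  233.4] psi 9.92 F [-0.1  0.3 -4. ] j [ 0.22  0.54  1.35 -0.    1.25  0.05]
 offset cm [0.37, -0.07, -0.06] rot deg [-0.0, 0.0, -0.2]
s 2967 133.7655805545934 ((532.0200805664062, 236.9858856201172), (180.6376190185547, 279.6549987792969), 9.840142250061035)
t 1143 133.7739694177901 ((553.5164184570312, 237.28768920898438), (132.8622283935547, 280.1255187988281), 10.061379432678223)
```

View pics/s6.png

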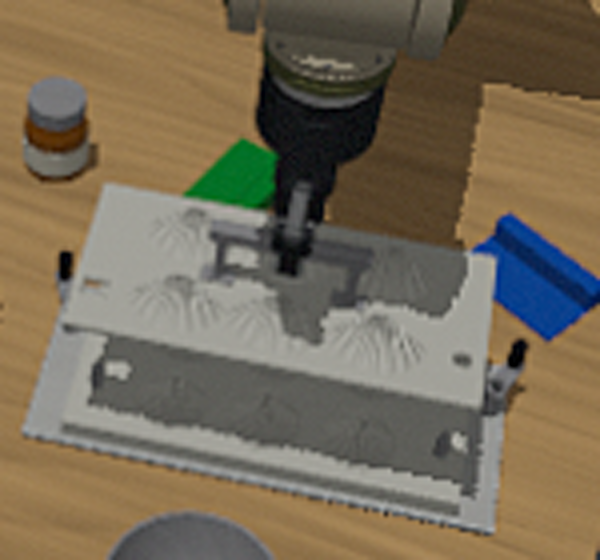

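The cover hangs level with its holes at (461,358) and (93,283), and both latches are out. I lower it to just above the pin tips and compare holes with pins.

Call:
step_arm([
  {"offset": [0.3,0,1],"rot": [0,0,-0.2],"gripper": 0.5},
  {"offset": [0.3,0,2.5],"rot": [0,0,-0.2],"gripper": 0.5},
  {"offset": [0.3,0,4.5],"rot": [0,0,-0.2],"gripper": 0.5},
  {"offset": [0.3,0,6],"rot": [0,0,-0.2],"gripper": 0.5},
  {"offset": [0.3,0,7],"rot": [0,0,-0.2],"gripper": 0.5},
  {"offset": [0.3,0,7.2],"rot": [0,0,-0.2],"gripper": 0.5},
  {"offset": [0.3,0,7.2],"rot": [0,0,-0.2],"gripper": 0.5},
  {"offset": [0.3,0,7.2],"rot": [0,0,-0.2],"gripper": 0.5},
])

```text
time_s: 21.75
eef_pos: [551.4, 245.8, 162.2]
ee_rot: [0.0, 0.642, 0.767, 0.001]
force: [-0.2, -0.2, -4.8]
grip_width: 0.126
grip_force: 68.4
```

Run:
```python
from h import *
import pickle
go(550.3,245.5,150,10.15)
S=[capture('scene') for _ in range(4)]; T=[capture('top') for _ in range(4)]
def av(S):
    s=dict(S[0]); s['color']=np.mean([q['color'] for q in S],0).astype(np.uint8); s['depth']=np.median([q['depth'] for q in S],0); return s
s,t=av(S),av(T); pickle.dump((t,s),open('ts3.pkl','wb'))
P=cloud(t); q=P.reshape(-1,3)
k=q[(abs(q[:,2]-61)<7)&(np.hypot(q[:,0]-550,q[:,1]-245)<165)]
print('top',len(k),np.median(k[:,2]),cv2.minAreaRect(k[:,:2].astype(np.float32)))
a=cv2.resize(s['color'][180:290,290:430,::-1],(700,550),interpolation=cv2.INTER_CUBIC)
cv2.imwrite('pics/s7.png',a)
t0,s0=pickle.load(open("ts.pkl","rb"))
# expected hole pixel (project) for cover centre = TCP
p=sense()['eef_pos']
Rm=R.from_euler('z',10.15,degrees=True).as_matrix()[:2,:2]
def proj(c,X):
    f=K(c);Y=cv2.Rodrigues(np.array(c['rvec'],float))[0]@X+np.array(c['tvec'],float).ravel();u=Y[:2]/Y[2];u=u*(1+c['k1']*(u@u));return u*f+[c['cx'],c['cy']]
for nm,sg in (('A',1),('B',-1)):
    h=np.r_[p[:2]+Rm@[30,sg*125],p[2]-104+5]
    for n,c in (('s',s),('t',t)): print(nm,n,proj(c,h).round(1))
    pin=np.r_[np.array([550.3,245.5])+Rm@[30,sg*125],40]; print(' pin',proj(s,pin).round(1),proj(t,pin).round(1))
```

```text
t 21.75 pos [551.4 245.8 162.2] psi 10.18 F [-0.2 -0.2 -4.8] j [ 0.23  0.62  1.42 -0.    1.1   0.05]
 offset cm [-0.01, -0.11, 1.22] rot deg [0.1, -0.0, 0.0]
top 1059 61.83126731470332 ((598.4073486328125, 249.2495574951172), (224.61978149414062, 281.0623779296875), 10.256799697875977)
A s [402.4 255.7]
A t [169.7 211.8]
 pin [400.8 260.2] [171.1 212.7]
B s [314.4 237.5]
B t [240.4 201.2]
 pin [314.1 242.2] [241.  202.2]
```

View pics/s7.png

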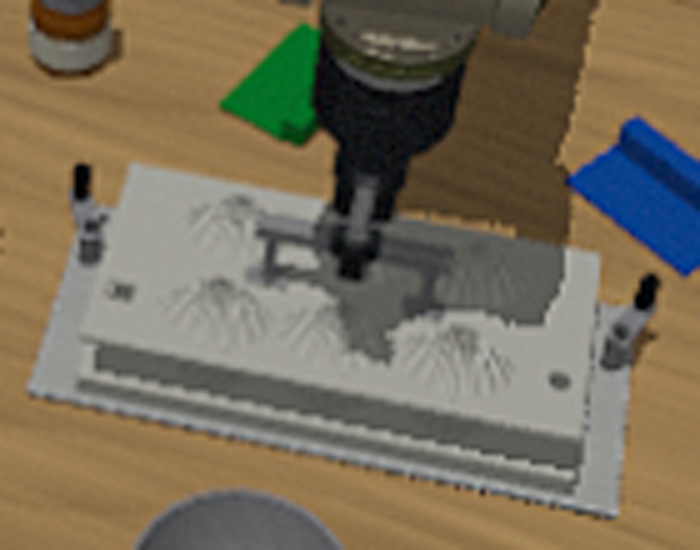

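The holes at (560,381) and (121,292) sit over the pins to within about 1 mm by projection. I descend slowly and watch the force.

Call:
step_arm([
  {"offset": [0,-0.05,0.3],"rot": [0,0,0],"gripper": 0.5},
  {"offset": [0,-0.05,0.6],"rot": [0,0,0],"gripper": 0.5},
  {"offset": [0,-0.05,0.9],"rot": [0,0,0],"gripper": 0.5},
  {"offset": [0,-0.05,1.2],"rot": [0,0,0],"gripper": 0.5},
  {"offset": [0,-0.05,1.4],"rot": [0,0,0],"gripper": 0.5},
  {"offset": [0,-0.05,1.4],"rot": [0,0,0],"gripper": 0.5},
])

```text
time_s: 22.75
eef_pos: [550.5, 245.6, 147.1]
ee_rot: [-0.0, 0.642, 0.767, -0.0]
force: [0.0, 0.0, -3.4]
grip_width: 0.128
grip_force: 68.4
```

Run:
```python
from h import *
go(550.8,245.5,140,10.15); print(sense()['wrist_torque'])
```

```text
t 22.75 pos [550.5 245.6 147.1] psi 10.17 F [ 0.   0.  -3.4] j [0.23 0.64 1.43 0.   1.07 0.05]
 offset cm [-0.01, 0.03, 0.71] rot deg [-0.0, 0.0, 0.0]
[ 0.04710253  0.02532061 -0.01800086]
```

Call:
step_arm([
  {"offset": [0,0,0.15],"rot": [0,0,0],"gripper": 0.5},
  {"offset": [0,0,0.3],"rot": [0,0,0],"gripper": 0.5},
  {"offset": [0,0,0.45],"rot": [0,0,0],"gripper": 0.5},
  {"offset": [0,0,0.45],"rot": [0,0,0],"gripper": 0.5},
])

```text
time_s: 23.15
eef_pos: [550.4, 245.7, 142.8]
ee_rot: [-0.0, 0.642, 0.767, -0.0]
force: [-0.6, 0.9, -4.1]
grip_width: 0.123
grip_force: 68.5
```

Call:
step_arm([
  {"offset": [0,0,0.1],"rot": [0,0,0],"gripper": 0.5},
  {"offset": [0,0,0.2],"rot": [0,0,0],"gripper": 0.5},
  {"offset": [0,0,0.3],"rot": [0,0,0],"gripper": 0.5},
  {"offset": [0,0,0.4],"rot": [0,0,0],"gripper": 0.5},
  {"offset": [0,0,0.4],"rot": [0,0,0],"gripper": 0.5},
])

```text
time_s: 23.65
eef_pos: [550.4, 245.7, 138.7]
ee_rot: [-0.0, 0.642, 0.767, -0.0]
force: [-3.0, 1.2, -3.4]
grip_width: 0.126
grip_force: 68.6
```

Run:
```python
from h import *
go(550.8,245.5,140,10.15); print(sense()['wrist_torque'])
```

```text
t 23.65 pos [550.4 245.7 138.7] psi 10.17 F [-3.   1.2 -3.4] j [0.23 0.65 1.44 0.   1.06 0.05]
 offset cm [-0.02, 0.04, -0.13] rot deg [-0.0, -0.0, 0.0]
[0.30020805 0.42419321 0.11180384]
```

Both pins are inside with about 3 N of side force. I ease toward −x slightly and continue down.

Call:
step_arm([
  {"offset": [0.02,-0.05,0.1],"rot": [0,0,0],"gripper": 0.5},
  {"offset": [0.02,-0.05,0.25],"rot": [0,0,0],"gripper": 0.5},
  {"offset": [0.02,-0.05,0.4],"rot": [0,0,0],"gripper": 0.5},
  {"offset": [0.02,-0.05,0.55],"rot": [0,0,0],"gripper": 0.5},
  {"offset": [0.02,-0.05,0.7],"rot": [0,0,0],"gripper": 0.5},
  {"offset": [0.02,-0.05,0.7],"rot": [0,0,0],"gripper": 0.5},
])

```text
time_s: 24.25
eef_pos: [550.1, 245.7, 131.7]
ee_rot: [-0.0, 0.642, 0.767, -0.0]
force: [-0.8, 1.7, -4.3]
grip_width: 0.13
grip_force: 68.5
```

Run:
```python
from h import *
go(550.8,245.5,128,10.15); print(sense()['wrist_torque'])
```

```text
t 24.25 pos [550.1 245.7 131.7] psi 10.17 F [-0.8  1.7 -4.3] j [0.23 0.66 1.44 0.   1.04 0.05]
 offset cm [-0.03, 0.07, 0.37] rot deg [-0.0, 0.0, 0.0]
[0.27441229 0.14453784 0.10109547]
```

Call:
step_arm([
  {"offset": [0,0,0.1],"rot": [0,0,0],"gripper": 0.5},
  {"offset": [0,0,0.2],"rot": [0,0,0],"gripper": 0.5},
  {"offset": [0,0,0.3],"rot": [0,0,0],"gripper": 0.5},
  {"offset": [0,0,0.3],"rot": [0,0,0],"gripper": 0.5},
])

```text
time_s: 24.65
eef_pos: [550.0, 245.7, 128.8]
ee_rot: [-0.0, 0.642, 0.767, -0.0]
force: [-1.2, 0.9, -3.9]
grip_width: 0.126
grip_force: 68.5
```

Call:
step_arm([
  {"offset": [0,0,0.05],"rot": [0,0,0],"gripper": 0.5},
  {"offset": [0,0,0.1],"rot": [0,0,0],"gripper": 0.5},
  {"offset": [0,0,0.1],"rot": [0,0,0],"gripper": 0.5},
])

```text
time_s: 24.95
eef_pos: [550.1, 245.8, 128.2]
ee_rot: [0.0, 0.642, 0.767, 0.0]
force: [-2.0, 2.6, -0.7]
grip_width: 0.123
grip_force: 68.9
```

Call:
step_arm([
  {"offset": [0,0,0.05],"rot": [0,0,0],"gripper": 0.5},
  {"offset": [0,0,0.05],"rot": [0,0,0],"gripper": 0.5},
])

```text
time_s: 25.15
eef_pos: [550.1, 245.9, 128.1]
ee_rot: [0.0, 0.642, 0.767, 0.0]
force: [-4.7, 1.0, 4.7]
grip_width: 0.125
grip_force: 69.7
```

Run:
```python
from h import *
go(550.8,245.5,128,10.15); print(sense()['wrist_torque'])
```

```text
t 25.15 pos [550.1 245.9 128.1] psi 10.18 F [-4.7  1.   4.7] j [0.23 0.66 1.45 0.   1.03 0.05]
 offset cm [-0.05, 0.07, 0.01] rot deg [0.0, -0.0, 0.0]
[0.18285652 0.79960693 0.1012048 ]
```

It is seated: the TCP is 24 mm above the bench-grip height and the force turned upward. I release and rise.

Call:
step_arm([
  {"offset": [0,0,0],"rot": [0,0,0],"gripper": 4},
  {"offset": [0,0,0],"rot": [0,0,0],"gripper": 4},
  {"offset": [0,0,0],"rot": [0,0,0],"gripper": 4},
  {"offset": [0,0,0],"rot": [0,0,0],"gripper": 4},
  {"offset": [0,0,-3],"rot": [0,0,0],"gripper": 4},
  {"offset": [0,0,-7],"rot": [0,0,0],"gripper": 4},
  {"offset": [0,0,-9],"rot": [0,0,0],"gripper": 4},
  {"offset": [0,0,-9],"rot": [0,0,0],"gripper": 4},
])

```text
time_s: 25.95
eef_pos: [551.0, 245.9, 220.7]
ee_rot: [0.002, 0.642, 0.767, 0.002]
force: [0.9, -0.0, 0.0]
grip_width: 0.47
grip_force: 0.0
```

Run:
```python
from h import *
c=(550.1,245.7)
k=knob(1,2.0,c); print(k, [knob(1,a,c).round(1).tolist() for a in (1.5,1,.5,.2,0)])
go(*k,210,10.15-45)
s=capture('scene'); Q=cloud(s); q=Q.reshape(-1,3)
k=q[(np.hypot(q[:,0]-550,q[:,1]-245)<165)&(q[:,2]>18)&(q[:,2]<40)]
print(np.percentile(k[:,2],[5,50,95]))
```

```text
[467.54736494 402.42469122] [[467.5, 389.6], [473.7, 378.3], [484.5, 371.3], [492.1, 369.9], [497.3, 370.3]]
t 25.95 pos [551.  245.9 220.7] psi 10.17 F [ 0.9 -0.   0. ] j [ 0.23  0.55  1.36 -0.    1.22  0.05]
 offset cm [16.88, -5.46, 1.04] rot deg [0.3, -0.2, 45.0]
[23.13771224 29.20675086 37.91344783]
```

Now closing latch A: I move above its knob.

Run:
```python
from h import *
go(467.5,402.4,205,75.5)
```

```text
t 26.0 pos [550.3 245.7 218.4] psi 10.17 F [ 0.1 -0.   0.3] j [ 0.23  0.55  1.37 -0.    1.22  0.05]
 offset cm [16.88, -5.39, 1.33] rot deg [0.1, 0.1, -65.3]
```

Call:
step_arm([
  {"offset": [5,-1.6,0],"rot": [0,0,-8.5],"gripper": 4},
  {"offset": [10,-3.2,0],"rot": [0,0,-17],"gripper": 4},
  {"offset": [16.9,-5.4,1.3],"rot": [0,0,-65.3],"gripper": 4},
  {"offset": [16.9,-5.4,1.3],"rot": [0,0,-65.3],"gripper": 4},
  {"offset": [16.9,-5.4,1.3],"rot": [0,0,-65.3],"gripper": 4},
  {"offset": [16.9,-5.4,1.3],"rot": [0,0,-65.3],"gripper": 4},
  {"offset": [16.9,-5.4,1.3],"rot": [0,0,-65.3],"gripper": 4},
  {"offset": [16.9,-5.4,1.3],"rot": [0,0,-65.3],"gripper": 4},
  {"offset": [16.9,-5.4,1.3],"rot": [0,0,-65.3],"gripper": 4},
  {"offset": [16.9,-5.4,1.3],"rot": [0,0,-65.3],"gripper": 4},
  {"offset": [16.9,-5.4,1.3],"rot": [0,0,-65.3],"gripper": 4},
  {"offset": [16.9,-5.4,1.3],"rot": [0,0,-65.3],"gripper": 4},
])

```text
time_s: 27.2
eef_pos: [467.0, 402.5, 204.2]
ee_rot: [-0.0, 0.127, 0.992, -0.0]
force: [-0.4, -0.0, -0.2]
grip_width: 0.467
grip_force: 0.0
```

Run:
```python
from h import *
go(467.5,402.4,116,75.5)
s=capture('scene'); Q=cloud(s)
for n,(y0,y1,x0,x1) in (('A',(215,255,405,430)),('B',(205,235,295,320))):
    q=Q[y0:y1,x0:x1].reshape(-1,3); k=q[(q[:,2]>46)&(q[:,2]<64)]; print(n,len(k),k.mean(0).round(1))
print(knob(1,2,(550.1,245.7)),knob(-1,2,(550.1,245.7)))
```

```text
t 27.2 pos [467.  402.5 204.2] psi 75.4 F [-0.4 -0.  -0.2] j [ 0.52  0.6   1.33 -0.    1.21 -0.79]
 offset cm [-0.05, 0.01, 8.82] rot deg [-0.0, -0.0, -0.1]
A 24 [467.8 401.9  57. ]
B 20 [529.   71.2  54.6]
[467.54736494 402.42469122] [527.04817992  70.06919409]
```

Knobs are where expected. I descend over knob A and cage it.

Call:
step_arm([
  {"offset": [0,0,4],"rot": [0,0,0],"gripper": 4},
  {"offset": [0,0,6.5],"rot": [0,0,0],"gripper": 4},
  {"offset": [0,0,8],"rot": [0,0,0],"gripper": 4},
  {"offset": [0,0,8.7],"rot": [0,0,0],"gripper": 2.2},
  {"offset": [0,0,8.7],"rot": [0,0,0],"gripper": 2.2},
  {"offset": [0,0,8.7],"rot": [0,0,0],"gripper": 2.2},
  {"offset": [0,0,8.7],"rot": [0,0,0],"gripper": 2.2},
], squeeze=20)

```text
time_s: 27.95
eef_pos: [467.5, 402.8, 118.8]
ee_rot: [0.001, 0.126, 0.992, 0.001]
force: [0.9, 0.1, 0.7]
grip_width: 0.262
grip_force: 0.0
```

Run:
```python
from h import *
# tool leads by 4 mm; rows along arc with tangent psi
for a in np.arange(1.85,-.01,-.17):
    p=knob(1,a,(550.1,245.7)); tang=75.5+np.degrees(2.0-a); d=-4*np.array([np.cos(np.radians(tang)),np.sin(np.radians(tang))])
    print(round(a,2),end=' '); go(*(p+d),116,tang)
```

```text
1.85 t 27.95 pos [467.5 402.8 118.8] psi 75.47 F [0.9 0.1 0.7] j [ 0.52  0.7   1.4  -0.    1.04 -0.8 ]
 offset cm [-0.1, -0.82, 0.27] rot deg [0.1, 0.1, -8.6]
1.68 t 27.95 pos [467.5 402.8 118.8] psi 75.47 F [0.9 0.1 0.7] j [ 0.52  0.7   1.4  -0.    1.04 -0.8 ]
 offset cm [-0.27, -1.23, 0.27] rot deg [0.1, 0.1, -18.4]
1.51 t 27.95 pos [467.5 402.8 118.8] psi 75.47 F [0.9 0.1 0.7] j [ 0.52  0.7   1.4  -0.    1.04 -0.8 ]
 offset cm [-0.51, -1.61, 0.27] rot deg [0.1, 0.1, -28.1]
1.34 t 27.95 pos [467.5 402.8 118.8] psi 75.47 F [0.9 0.1 0.7] j [ 0.52  0.7   1.4  -0.    1.04 -0.8 ]
 offset cm [-0.81, -1.94, 0.27] rot deg [0.1, 0.1, -37.8]
1.17 t 27.95 pos [467.5 402.8 118.8] psi 75.47 F [0.9 0.1 0.7] j [ 0.52  0.7   1.4  -0.    1.04 -0.8 ]
 offset cm [-1.16, -2.22, 0.27] rot deg [0.0, 0.1, -47.6]
1.0 t 27.95 pos [467.5 402.8 118.8] psi 75.47 F [0.9 0.1 0.7] j [ 0.52  0.7   1.4  -0.    1.04 -0.8 ]
 offset cm [-1.55, -2.44, 0.27] rot deg [0.0, 0.1, -57.3]
0.83 t 27.95 pos [467.5 402.8 118.8] psi 75.47 F [0.9 0.1 0.7] j [ 0.52  0.7   1.4  -0.    1.04 -0.8 ]
 offset cm [-1.97, -2.58, 0.27] rot deg [0.0, 0.1, -67.1]
0.66 t 27.95 pos [467.5 402.8 118.8] psi 75.47 F [0.9 0.1 0.7] j [ 0.52  0.7   1.4  -0.    1.04 -0.8 ]
 offset cm [-2.41, -2.65, 0.28] rot deg [0.0, 0.1, -76.8]
0.49 t 27.95 pos [467.5 402.8 118.8] psi 75.47 F [0.9 0.1 0.7] j [ 0.52  0.7   1.4  -0.    1.04 -0.8 ]
 offset cm [-2.86, -2.65, 0.28] rot deg [0.0, 0.1, -86.5]
0.32 t 27.95 pos [467.5 402.8 118.8] psi 75.47 F [0.9 0.1 0.7] j [ 0.52  0.7   1.4  -0.    1.04 -0.8 ]
 offset cm [-3.3, -2.57, 0.28] rot deg [-0.0, 0.1, -96.3]
0.15 t 27.95 pos [467.5 402.8 118.8] psi 75.47 F [0.9 0.1 0.7] j [ 0.52  0.7   1.4  -0.    1.04 -0.8 ]
 offset cm [-3.72, -2.42, 0.28] rot deg [-0.0, 0.1, -106.0]
```

Call:
step_arm([
  {"offset": [-0.1,-0.8,0.1],"rot": [0,0,-8],"gripper": 2.2},
  {"offset": [-0.3,-1.2,0.1],"rot": [0,0,-16],"gripper": 2.2},
  {"offset": [-0.5,-1.6,0.1],"rot": [0,0,-24],"gripper": 2.2},
  {"offset": [-0.8,-1.9,0.1],"rot": [0,0,-32],"gripper": 2.2},
  {"offset": [-1.2,-2.2,0.1],"rot": [0,0,-40],"gripper": 2.2},
  {"offset": [-1.6,-2.4,0.1],"rot": [0,0,-48],"gripper": 2.2},
  {"offset": [-2.0,-2.6,0.1],"rot": [0,0,-56],"gripper": 2.2},
  {"offset": [-2.4,-2.65,0.1],"rot": [0,0,-64],"gripper": 2.2},
  {"offset": [-2.9,-2.65,0.1],"rot": [0,0,-72],"gripper": 2.2},
  {"offset": [-3.3,-2.6,0.1],"rot": [0,0,-80],"gripper": 2.2},
  {"offset": [-3.7,-2.4,0.1],"rot": [0,0,-88],"gripper": 2.2},
  {"offset": [-3.7,-2.4,0.1],"rot": [0,0,-96],"gripper": 2.2},
])

```text
time_s: 29.15
eef_pos: [497.2, 370.2, 117.3]
ee_rot: [0.001, -0.655, 0.756, 0.0]
force: [-1.0, 0.6, -0.2]
grip_width: 0.258
grip_force: 0.2
```

Run:
```python
from h import *
p=knob(1,0,(550.1,245.7)); print(p)
d=np.array([np.cos(np.radians(10.15)),np.sin(np.radians(10.15))])
for l in (2,5,7): go(*(p+l*d),116,171.5)
```

```text
[497.3077013  370.34739547]
t 29.15 pos [497.2 370.2 117.3] psi 171.78 F [-1.   0.6 -0.2] j [ 0.45  0.71  1.39  0.    1.04 -2.55]
 offset cm [-0.08, -0.2, 0.13] rot deg [-0.0, 0.1, 0.3]
t 29.15 pos [497.2 370.2 117.3] psi 171.78 F [-1.   0.6 -0.2] j [ 0.45  0.71  1.39  0.    1.04 -2.55]
 offset cm [-0.17, -0.48, 0.13] rot deg [-0.0, 0.1, 0.3]
t 29.15 pos [497.2 370.2 117.3] psi 171.78 F [-1.   0.6 -0.2] j [ 0.45  0.71  1.39  0.    1.04 -2.55]
 offset cm [-0.23, -0.67, 0.13] rot deg [-0.0, 0.1, 0.3]
```

Call:
step_arm([
  {"offset": [-0.1,-0.2,0],"rot": [0,0,0],"gripper": 2.2},
  {"offset": [-0.15,-0.4,0],"rot": [0,0,0],"gripper": 2.2},
  {"offset": [-0.2,-0.6,0],"rot": [0,0,0],"gripper": 2.2},
  {"offset": [-0.2,-0.7,0],"rot": [0,0,0],"gripper": 2.2},
  {"offset": [-0.2,-0.7,0],"rot": [0,0,0],"gripper": 2.2},
])

```text
time_s: 29.65
eef_pos: [502.1, 371.0, 116.7]
ee_rot: [-0.003, -0.652, 0.759, 0.001]
force: [-15.1, -3.0, 9.0]
grip_width: 0.257
grip_force: 7.1
```

Latch A is against its closed stop: 15 N at the predicted position. I back off and go to latch B.

Call:
step_arm([
  {"offset": [0,0.4,0],"rot": [0,0,0],"gripper": 2.2},
  {"offset": [0,0.4,-4],"rot": [0,0,0],"gripper": 2.2},
  {"offset": [0,0.4,-9],"rot": [0,0,0],"gripper": 4},
  {"offset": [0,0.4,-10],"rot": [0,0,0],"gripper": 4},
  {"offset": [0,0.4,-10],"rot": [0,0,0],"gripper": 4},
])

```text
time_s: 30.15
eef_pos: [500.9, 371.9, 218.8]
ee_rot: [0.003, -0.652, 0.758, -0.001]
force: [-0.6, 0.2, -1.0]
grip_width: 0.471
grip_force: 0.0
```

Run:
```python
from h import *
go(527.5,70,210,124.8)
```

```text
t 30.15 pos [500.9 371.9 218.8] psi 171.37 F [-0.6  0.2 -1. ] j [ 0.45  0.6   1.29 -0.    1.24 -2.54]
 offset cm [29.45, -7.16, 0.82] rot deg [-0.2, 0.3, 46.6]
```

Call:
step_arm([
  {"offset": [29.5,-7.2,0.4],"rot": [0,0,46.6],"gripper": 4},
  {"offset": [29.5,-7.2,0.4],"rot": [0,0,46.6],"gripper": 4},
  {"offset": [29.5,-7.2,0.4],"rot": [0,0,46.6],"gripper": 4},
  {"offset": [29.5,-7.2,0.4],"rot": [0,0,46.6],"gripper": 4},
  {"offset": [29.5,-7.2,0.4],"rot": [0,0,46.6],"gripper": 4},
  {"offset": [29.5,-7.2,0.4],"rot": [0,0,46.6],"gripper": 4},
  {"offset": [29.5,-7.2,0.4],"rot": [0,0,46.6],"gripper": 4},
  {"offset": [29.5,-7.2,0.4],"rot": [0,0,46.6],"gripper": 4},
  {"offset": [29.5,-7.2,0.4],"rot": [0,0,46.6],"gripper": 4},
  {"offset": [29.5,-7.2,0.4],"rot": [0,0,46.6],"gripper": 4},
  {"offset": [29.5,-7.2,0.4],"rot": [0,0,46.6],"gripper": 4},
  {"offset": [29.5,-7.2,0.4],"rot": [0,0,46.6],"gripper": 4},
])

```text
time_s: 31.35
eef_pos: [527.5, 69.9, 212.4]
ee_rot: [-0.0, -0.3, 0.954, 0.0]
force: [0.4, 0.3, 1.1]
grip_width: 0.47
grip_force: 0.0
```

Run:
```python
from h import *
go(527.5,70,116,124.8)
```

```text
t 31.35 pos [527.5  69.9 212.4] psi 124.94 F [0.4 0.3 1.1] j [-0.09  0.42  1.6   0.    1.12 -2.27]
 offset cm [-0.01, 0.01, 9.64] rot deg [0.0, -0.0, 0.1]
```

Call:
step_arm([
  {"offset": [0,0,4],"rot": [0,0,0],"gripper": 4},
  {"offset": [0,0,7],"rot": [0,0,0],"gripper": 4},
  {"offset": [0,0,9],"rot": [0,0,0],"gripper": 4},
  {"offset": [0,0,9.6],"rot": [0,0,0],"gripper": 2.2},
  {"offset": [0,0,9.6],"rot": [0,0,0],"gripper": 2.2},
  {"offset": [0,0,9.6],"rot": [0,0,0],"gripper": 2.2},
  {"offset": [0,0,9.6],"rot": [0,0,0],"gripper": 2.2},
])

```text
time_s: 32.05
eef_pos: [528.1, 69.1, 117.7]
ee_rot: [0.001, -0.3, 0.954, -0.0]
force: [-0.9, 0.1, 0.3]
grip_width: 0.256
grip_force: 0.0
```

Run:
```python
from h import *
import io,contextlib
for a in list(np.arange(1.85,-.01,-.17))+[0]:
    p=knob(-1,a,(550.1,245.7)); tang=124.8-np.degrees(2.0-a); d=4*np.array([np.cos(np.radians(tang)),np.sin(np.radians(tang))])
    b=io.StringIO()
    with contextlib.redirect_stdout(b): go(*(p+d),116,tang)
    print(round(a,2),b.getvalue().split('\n')[1 if a>0 else 0:][0:2])
```

```text
1.85 [' offset cm [-0.06, 0.92, 0.16] rot deg [-0.1, 0.1, 8.7]', '']
1.68 [' offset cm [-0.23, 1.33, 0.16] rot deg [-0.1, 0.1, 18.4]', '']
1.51 [' offset cm [-0.46, 1.71, 0.16] rot deg [-0.1, 0.1, 28.2]', '']
1.34 [' offset cm [-0.76, 2.04, 0.16] rot deg [-0.0, 0.1, 37.9]', '']
1.17 [' offset cm [-1.11, 2.32, 0.16] rot deg [-0.0, 0.1, 47.6]', '']
1.0 [' offset cm [-1.5, 2.54, 0.16] rot deg [-0.0, 0.1, 57.4]', '']
0.83 [' offset cm [-1.93, 2.68, 0.17] rot deg [-0.0, 0.1, 67.1]', '']
0.66 [' offset cm [-2.37, 2.75, 0.17] rot deg [-0.0, 0.1, 76.9]', '']
0.49 [' offset cm [-2.81, 2.75, 0.17] rot deg [0.0, 0.1, 86.6]', '']
0.32 [' offset cm [-3.25, 2.67, 0.17] rot deg [0.0, 0.1, 96.3]', '']
0.15 [' offset cm [-3.67, 2.52, 0.17] rot deg [0.0, 0.1, 106.1]', '']
0 ['t 32.05 pos [528.1  69.1 117.7] psi 124.88 F [-0.9  0.1  0.3] j [-0.09  0.55  1.68 -0.    0.91 -2.27]', ' offset cm [-4.02, 2.32, 0.17] rot deg [0.0, 0.1, 114.7]']
```

Call:
step_arm([
  {"offset": [-0.1,0.9,0],"rot": [0,0,8.5],"gripper": 2.2},
  {"offset": [-0.2,1.3,0],"rot": [0,0,17],"gripper": 2.2},
  {"offset": [-0.5,1.7,0],"rot": [0,0,25.5],"gripper": 2.2},
  {"offset": [-0.8,2.0,0],"rot": [0,0,34],"gripper": 2.2},
  {"offset": [-1.1,2.3,0],"rot": [0,0,42],"gripper": 2.2},
  {"offset": [-1.5,2.5,0],"rot": [0,0,50],"gripper": 2.2},
  {"offset": [-1.9,2.7,0],"rot": [0,0,58],"gripper": 2.2},
  {"offset": [-2.4,2.75,0],"rot": [0,0,66],"gripper": 2.2},
  {"offset": [-2.8,2.75,0],"rot": [0,0,74],"gripper": 2.2},
  {"offset": [-3.2,2.7,0],"rot": [0,0,82],"gripper": 2.2},
  {"offset": [-3.6,2.5,0],"rot": [0,0,90],"gripper": 2.2},
  {"offset": [-3.6,2.5,0],"rot": [0,0,98],"gripper": 2.2},
])

```text
time_s: 33.25
eef_pos: [543.2, 110.2, 117.3]
ee_rot: [0.001, 0.526, 0.851, 0.0]
force: [-0.2, -0.5, -0.8]
grip_width: 0.261
grip_force: 0.5
```

Run:
```python
from h import *
p=knob(-1,0,(550.1,245.7)); print(p)
d=np.array([np.cos(np.radians(10.15)),np.sin(np.radians(10.15))])
go(*(p+7*d),116,26.9)
```

```text
[543.83131258 110.47905651]
t 33.25 pos [543.2 110.2 117.3] psi 26.56 F [-0.2 -0.5 -0.8] j [-0.01  0.59  1.61 -0.    0.94 -0.47]
 offset cm [-0.2, 0.74, 0.13] rot deg [0.0, 0.0, -0.3]
```

Call:
step_arm([
  {"offset": [-0.1,0.25,0],"rot": [0,0,0],"gripper": 2.2},
  {"offset": [-0.15,0.45,0],"rot": [0,0,0],"gripper": 2.2},
  {"offset": [-0.2,0.65,0],"rot": [0,0,0],"gripper": 2.2},
  {"offset": [-0.2,0.75,0],"rot": [0,0,0],"gripper": 2.2},
  {"offset": [-0.2,0.75,0],"rot": [0,0,0],"gripper": 2.2},
])

```text
time_s: 33.75
eef_pos: [549.0, 111.6, 116.6]
ee_rot: [-0.002, 0.522, 0.853, -0.002]
force: [-12.6, -2.8, 7.9]
grip_width: 0.259
grip_force: 6.5
```

At the stop. I back off, retreat and check.

Call:
step_arm([
  {"offset": [0,-0.4,0],"rot": [0,0,0],"gripper": 2.2},
  {"offset": [0,-0.4,-4],"rot": [0,0,0],"gripper": 2.2},
  {"offset": [0,-0.4,-9],"rot": [0,0,0],"gripper": 4},
  {"offset": [0,-4,-13],"rot": [0,0,0],"gripper": 4},
  {"offset": [0,-9,-16],"rot": [0,0,0],"gripper": 4},
  {"offset": [0,-14,-18],"rot": [0,0,0],"gripper": 4},
  {"offset": [0,-14,-18],"rot": [0,0,0],"gripper": 4},
  {"offset": [0,-14,-18],"rot": [0,0,0],"gripper": 4},
  {"offset": [0,-14,-18],"rot": [0,0,0],"gripper": 4},
])

```text
time_s: 34.65
eef_pos: [426.1, 48.5, 296.7]
ee_rot: [0.001, 0.523, 0.852, 0.0]
force: [-0.5, 0.1, 0.0]
grip_width: 0.463
grip_force: 0.0
```

Run:
```python
from h import *
s=capture('scene'); t=capture('top'); print(sense()['eef_pos'],sense()['time_s'])
a=cv2.resize(s['color'][130:280,170:440,::-1],(800,444),interpolation=cv2.INTER_CUBIC)
cv2.imwrite('pics/s8.png',a)
Q=cloud(s)
for n,(y0,y1,x0,x1) in (('A',(215,265,390,430)),('B',(205,240,295,335))):
    q=Q[y0:y1,x0:x1].reshape(-1,3); k=q[(q[:,2]>47)&(q[:,2]<66)]; print(n,len(k),k.mean(0).round(1))
q=Q.reshape(-1,3); Rm=R.from_euler('z',10.15,degrees=True).as_matrix()[:2,:2]
l=(q[:,:2]-[550.1,245.7])@Rm
for x0,y0 in ((55,0),(55,100),(55,-100),(0,115),(0,-115),(-58,60)):
    k=(abs(l[:,0]-x0)<8)&(abs(l[:,1]-y0)<8)&(q[:,2]>15)&(q[:,2]<40); print((x0,y0),np.median(q[k,2]).round(1))
```

```text
[426.23639673  48.78976022 295.9714168 ] 34.75
A 26 [500.3 369.   57. ]
B 18 [546.7 111.2  59.1]
(55, 0) 31.2
(55, 100) 29.7
(55, -100) 27.3
(0, 115) 29.3
(0, -115) 27.3
(-58, 60) 28.1
```

View pics/s8.png

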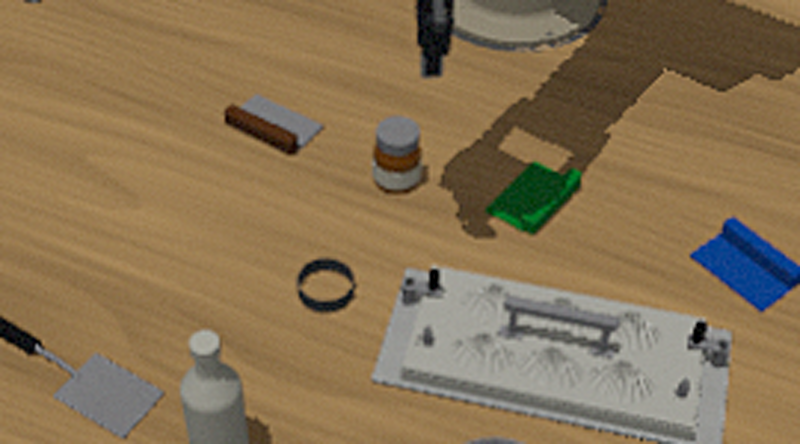

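The final view shows the cover fully down with its pins through at (428,335) and (683,388). Both latch knobs are swung in at (433,280) and (700,333). The scraper is flat on the bench at (275,125) and the bystanders are undisturbed.

```bash
python3 -c "
from rig import *
print(finish_job())"
```

```text
the job is handed in; nothing more can be done
None
```

The job is handed in at about 35 s of the 72 s allowed: the scraper lies flat on the bench, the upper half is fully down on both pins, and both latches are closed against their stops.

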